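# Pack the dispenser's cartons into the delivery crate

### The arm

A 6-joint arm with a two-finger parallel gripper is mounted at the origin on the work surface. World frame = base frame: x ahead of the robot, y to its left, z up, the work surface at z = 0. Lengths are in m, angles in rad, forces in N, time in s.
With the tool pointing down it reaches from about 0.35 to 0.8 m from the base axis. Payload 7.3 kg.
Tool frame: the origin (TCP) lies midway between the tips of the shut fingers; the grasp point (between the pads) lies 19 mm behind it; z points along the fingers, y is the direction in which the jaws open and shut (so a half turn about z gives the same grasp; the last joint's range is limited). The gripper opens to 85 mm and grips with 20 to 120 N. Pads are 22 mm wide; open, the fingers measure 114 mm over their backs; the gripper's body (76 mm by 85 mm) begins 54 mm behind the grasp point. The pads swing forward as they close: fully open they stand 13 mm farther back than shut.
Start: joints at [1.19, 0.342, 1.524, -0, 1.275, -0.146], TCP at [0.122, 0.511, 0.231] pointing down, gripper open.
Joint ranges: [-2.53, 2.53], [-0.77, 2.02], [0.04, 2.7], [-1, 4.14], [0.28, 2.66], [-3.11, 3.11]. Speed limits (rad/s): [2.57, 2.57, 3.14, 3.14, 3.14, 3.14].

### API

Orientations are given as a 3x3 rotation matrix whose columns are the frame's x, y, z axes.
In Python, from station import r, vision, finder gives the robot as it stands.
- The arm moves only by the shell command python3 -m jog 'ROWS' [FORCE]. ROWS is JSON, a list of rows, each a list of 3 entries, a list of its own where there are three numbers: the opening in per cent of the stroke, from 0 (shut) to 100 (fully open), then the shift along the tool's x, y, z in cm, then the turn, a rotation vector about the tool's x, y, z in degrees. A call has 1 to 12 rows; each row shifts and turns the commanded pose from where the row before left it, along the tool's axes as they then stand; what a row does not reach is not made up. A row lasts 1/8 s, in which the tool goes at most 62.5 mm and 10.7 degrees, less where a joint would pass 70% of its speed; a pose out of reach is approached as far as the arm can. A call with a gripper value outside its range is refused whole. The fingers move at their own pace and stop on an object; FORCE is the grip in N (left out, the last holds). Time passes only in rows, so rows that do not move let the fingers close. It gives the time, the measured TCP pose, the force and the opening at its end, in the units of the state.
- r.observe(): the state, without advancing time (a new reading comes with each control period).
- vision.camera(name): name is "side" or "top"; returns a dict with "image" (384x512x3 uint8, red, green, blue), "fovy" (degrees; the focal length in pixels is half the picture's height over the tangent of half this angle, whatever the lens; pixels are square), "cx", "cy" (the principal point, pixels), "world_from_camera" (4x4, takes a point from camera to world coordinates). Camera axes: x right, y down, z forward; pixel columns grow to the right and rows downward; lengths in m; the calibration is good to about 2 mm. A picture is of the moment at which its call begins. There is no depth.
- r.finish_job(): hands the job in, once; it reports no verdict.
Trained networks look in the newest picture that a camera, given by its name, has taken for a name from the list of things; names that differ only in an ending like _2 or _b are one class to them, and where a whole thing is asked for, a point or a joint stands for the part that bears it (a point fixed in the world has none). Each returns a list of dicts, best first, with "p" (0 to 1); they miss things now and then, are a little off and sometimes report something else, mostly with a low value. They report only what shows in the picture. A call takes as long as a camera call. They do not tell look-alikes from the thing itself.
- finder.find_in(label, camera): "uv" ([column, row] in pixels, amid what is visible of it).
- finder.landmark_of(label, camera): "uv" ([column, row] in pixels: a listed point, or the origin of a listed thing).
The state is a dict: "t": time; "qpos": joint angles; "dq": joint speeds; "effort": joint torques, N m; "eef_pos": TCP position; "tcp_rot": TCP orientation; "force": force on the tool from outside, world axes, zero at the start; "ft_torque": the same for the moment, N m; "finger_gap": opening from 0.0 (shut) to 1.0 (fully open).
Only numpy, scipy, OpenCV 4.12 (cv2) and the standard library are available. Lean on these libraries where they do the work, as an engineer would, in place of code of your own. Each camera call takes 0.05 s, during which the arm holds its last target.

### The job

Pack all the loose cartons into the divided crate, one to each empty cell: draw those in the dispenser out one by one from the bottom, and take the stray one on the table if there is one. Each must lie right down on the floor of its cell, not stand on end or be caught on a divider. Leave the carton that is already packed in its cell, and do not push the jar, the order book or the scraper about.

Things in the scene. Friction and masses are not known exactly. Their poses are not given: they have to be found in the camera images.
- dispenser: Fixed gravity-fed carton dispenser of polished, slippery steel. Origin on the table under the stack's centre; x points from the mouth (front, facing the crate) to the closed rear, z up. The cartons stand within x -52..58, y -28.5..28.5 mm, with that much play. Base plate 6 mm thick, x -174..65, y -55..55. Cap 116 x 64 mm, its top 192 mm above the table, so nothing can be lifted out from above.
- rail_top (a point): Middle of the top of the exposed part of the narrow rail on which the bottom carton rests and slides out, axes as the dispenser's. Rail top 22 mm above the table, 30 mm wide, x -172..56 mm in the dispenser's frame; beside it 16 mm of free room between the base plate and a carton's underside, for fingertips.
- guide_end (a point): Foot of the two hanging front guides, at their front face (dispenser x = -55 mm), 66 mm above the table: 6 mm above the bottom carton's top, so only the bottom carton can leave, forwards. Guides: 3 mm steel angles, outer width 63 mm; front pair x -55..-30, rear pair x 8..61 going down to the base. Axes as the dispenser's.
- mouth (a point): Near the centre of the bottom carton's front end face while it is in the stack (dispenser x = -50 mm, 41 mm above the table). The front 58 mm of its two sides are free to grip, but the stack stands right above it: come in from the front with fingers tilted about 45 degrees. When it has been drawn out 100 mm or more the cartons above drop one place. Axes as the dispenser's.
- crate: Fixed shallow divided crate, grey plastic, 246 (x) x 262 (y) mm, walls and dividers 6 mm thick, tops 34 mm above the table; floor 4 mm thick. 3 cells along x, 2 along y, each 74 (x) x 122 (y) mm clear, so a carton lies in a cell with its length along the crate's y. Origin at the centre of the underside, z up.
- cell1 (a point): Centre of the floor of a crate cell (near row along the crate's x, -y side), 4 mm above the table; axes as the crate's.
- cell2 (a point): Centre of the floor of a crate cell (near row along the crate's x, +y side), 4 mm above the table; axes as the crate's.
- cell3 (a point): Centre of the floor of a crate cell (middle row along the crate's x, -y side), 4 mm above the table; axes as the crate's.
- cell4 (a point): Centre of the floor of a crate cell (middle row along the crate's x, +y side), 4 mm above the table; axes as the crate's.
- cell5 (a point): Centre of the floor of a crate cell (far row along the crate's x, -y side), 4 mm above the table; axes as the crate's.
- cell6 (a point): Centre of the floor of a crate cell (far row along the crate's x, +y side), 4 mm above the table; axes as the crate's.
- carton1: Closed cardboard carton, 100 (x) x 54 (y) x 38 (z) mm, with a paper band round it lengthwise, about 0.14 kg, origin at its centre. Starts at the bottom of the dispenser's stack, length along the dispenser's x.
- carton2: Closed cardboard carton, 100 (x) x 54 (y) x 38 (z) mm, with a paper band round it lengthwise, about 0.14 kg, origin at its centre. Starts second from the bottom of the dispenser's stack, length along the dispenser's x.
- carton3: Closed cardboard carton, 100 (x) x 54 (y) x 38 (z) mm, with a paper band round it lengthwise, about 0.14 kg, origin at its centre. Starts third from the bottom of the dispenser's stack, length along the dispenser's x.
- carton4: Closed cardboard carton, 100 (x) x 54 (y) x 38 (z) mm, with a paper band round it lengthwise, about 0.14 kg, origin at its centre. If present, starts on top of the other three in the dispenser's stack, length along the dispenser's x.
- packed1: Carton of the same kind (100 x 54 x 38 mm, origin at its centre), if present already packed in one of the crate's cells; exactly one of the three is there. To be left in its cell.
- packed2: Carton of the same kind (100 x 54 x 38 mm, origin at its centre), if present already packed in one of the crate's cells; exactly one of the three is there. To be left in its cell.
- packed3: Carton of the same kind (100 x 54 x 38 mm, origin at its centre), if present already packed in one of the crate's cells; exactly one of the three is there. To be left in its cell.
- jar: Bystander: jar with a white lid, 72 mm across, 110 mm high; origin under its centre.
- order_book: Bystander: closed order book 200 x 145 x 21 mm, lying; origin under its centre.
- scraper: Bystander: dough scraper lying flat, 96 x 125 mm, 24 mm high; origin on the table below its blade.
- stray: Closed cardboard carton, 100 (x) x 54 (y) x 38 (z) mm, with a paper band round it lengthwise, about 0.14 kg, origin at its centre. If present, starts lying flat on the table between the dispenser and the crate; it is to be packed too.
Things that resemble listed ones, but are neither listed nor needed, are in the scene too. Leave any yellow look-alike of the carton2 alone. What is shaped like the stray but orange is not meant.

How it is judged:
By the outcome, as a careful person would: the job done as asked, in the order asked, and still so for the second after the job is handed in, with the robot touching nothing.
Of carton4, stray only 1 to 2 are there at a start; the rules pass over those that are not, and their reading is None.
Of packed1, packed2, packed3 only 1 to 1 are there at a start; the rules pass over those that are not, and their reading is None.
At some moment in a run one of carton1, carton2, carton3, carton4, stray may be knocked a few centimetres aside while the robot is not near it.
Once in a run the grip may slacken for a moment while it holds something.
It also fails if it takes over 210 s, if anything falls off the work surface, if the arm or the gripper's body presses on something with over 40 N, if the wrist force passes 120 N, or if a joint passes its speed limit or range.

## Working session

There is one attempt and no reset: what is moved stays moved. The work goes in short steps, Python scripts to look and compute and a shell command to move; the robot and the scene stay as the last step left them, time stands still between calls to the robot, and variables do not carry over. Pictures are saved under pics/ and viewed, and the job is handed in when it is done.

```bash
ls; mkdir -p pics
python3 - <<'E'
from station import r, vision, finder
import cv2,numpy as np
s=r.observe();print(s['t'],s['eef_pos'],s['tcp_rot'],s['finger_gap'],s['force'])
for c in ['top','side']:
    d=vision.camera(c);cv2.imwrite(f'pics/{c}0.png',cv2.cvtColor(d['image'],cv2.COLOR_RGB2BGR))
    print(c,d['fovy'],d['cx'],d['cy'],np.round(d['world_from_camera'],4).tolist())
    for l in ['dispenser','rail_top','guide_end','mouth','crate','cell1','cell2','cell3','cell4','cell5','cell6','carton1','packed1','stray','jar','order_book','scraper']:
        print(l,[(round(x['p'],2),np.round(x['uv']).tolist()) for x in finder.landmark_of(l,c)[:6]])
E
```

```text
pics
0.0 [0.12197927 0.51022337 0.23063542] [[-9.72563513e-01  2.32636836e-01 -5.62672840e-04]
 [ 2.32637412e-01  9.72562527e-01 -1.40210223e-03]
 [ 2.21053892e-04 -1.49453222e-03 -9.99998859e-01]] 0.9966606115211041 [-0.36823532 -0.1000688   0.27621444]
top 51.93653745336136 255.127564451851 191.7315031691844 [[0.0056, -0.9845, 0.1753, 0.3304], [-1.0, -0.0055, 0.0007, 0.0284], [0.0003, -0.1753, -0.9845, 1.38], [0.0, 0.0, 0.0, 1.0]]
dispenser [(0.6, [189.0, 210.0])]
rail_top [(0.87, [216.0, 214.0]), (0.51, [340.0, 220.0])]
guide_end [(0.93, [198.0, 212.0])]
mouth [(0.86, [199.0, 211.0])]
crate [(0.66, [317.0, 197.0]), (0.46, [338.0, 201.0])]
cell1 [(0.92, [338.0, 201.0]), (0.89, [298.0, 198.0]), (0.87, [298.0, 177.0]), (0.76, [298.0, 222.0]), (0.66, [337.0, 179.0])]
cell2 [(0.92, [338.0, 201.0]), (0.89, [298.0, 198.0]), (0.87, [298.0, 177.0]), (0.76, [298.0, 222.0]), (0.66, [337.0, 179.0])]
cell3 [(0.92, [338.0, 201.0]), (0.89, [298.0, 198.0]), (0.87, [298.0, 177.0]), (0.76, [298.0, 222.0]), (0.66, [337.0, 179.0])]
cell4 [(0.92, [338.0, 201.0]), (0.89, [298.0, 198.0]), (0.87, [298.0,
[... 1466 characters left out ...]
262.0, 196.0]), (0.8, [283.0, 197.0]), (0.72, [236.0, 193.0]), (0.71, [283.0, 174.0]), (0.7, [260.0, 173.0]), (0.61, [243.0, 171.0])]
cell5 [(0.96, [262.0, 196.0]), (0.8, [283.0, 197.0]), (0.72, [236.0, 193.0]), (0.71, [283.0, 174.0]), (0.7, [260.0, 173.0]), (0.61, [243.0, 171.0])]
cell6 [(0.96, [262.0, 196.0]), (0.8, [283.0, 197.0]), (0.72, [236.0, 193.0]), (0.71, [283.0, 174.0]), (0.7, [260.0, 173.0]), (0.61, [243.0, 171.0])]
carton1 [(0.57, [275.0, 268.0]), (0.56, [332.0, 256.0]), (0.52, [272.0, 266.0]), (0.39, [274.0, 280.0])]
packed1 [(0.58, [280.0, 173.0])]
stray [(0.72, [221.0, 213.0]), (0.55, [182.0, 202.0])]
jar [(0.81, [198.0, 252.0])]
order_book []
scraper [(0.58, [286.0, 138.0])]
```

Run:
```python
import cv2
a=cv2.imread('pics/top0.png');cv2.imwrite('pics/top0b.png',cv2.resize(a[90:310,80:450],None,fx=2.15,fy=2.15,interpolation=3))
a=cv2.imread('pics/side0.png');cv2.imwrite('pics/side0b.png',cv2.resize(a[90:370,110:400],None,fx=2.1,fy=2.1,interpolation=3))
```

```text
(no output)
```

View pics/top0b.png

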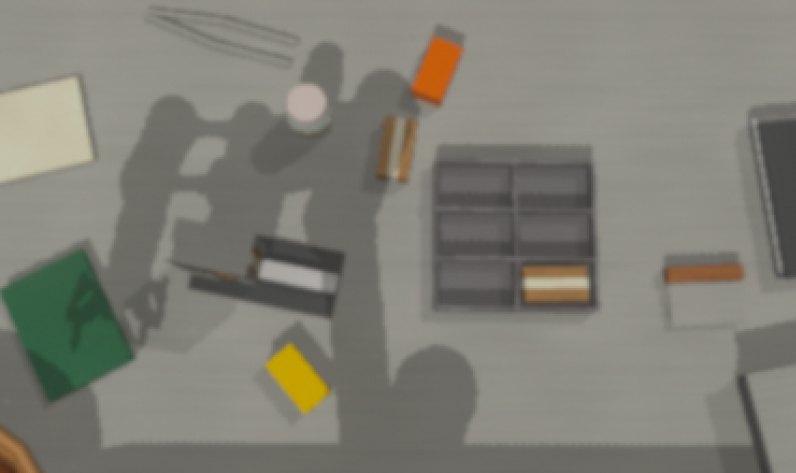

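View pics/side0b.png

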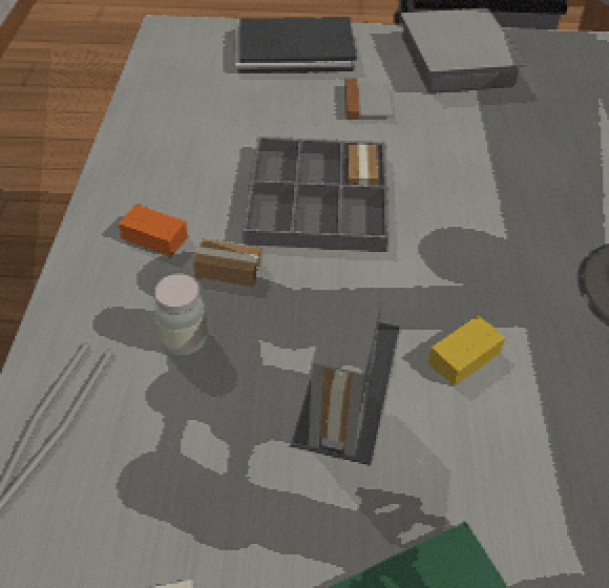

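Run:
```python
import cv2
a=cv2.imread('pics/top0.png')[170:260,140:260];a=cv2.resize(a,None,fx=6,fy=6,interpolation=2);cv2.imwrite('pics/c1.png',a)
a=cv2.imread('pics/side0.png')[220:330,220:320];cv2.imwrite('pics/c2.png',cv2.resize(a,None,fx=5.4,fy=5.4,interpolation=2))
```

```text
(no output)
```

View pics/c1.png

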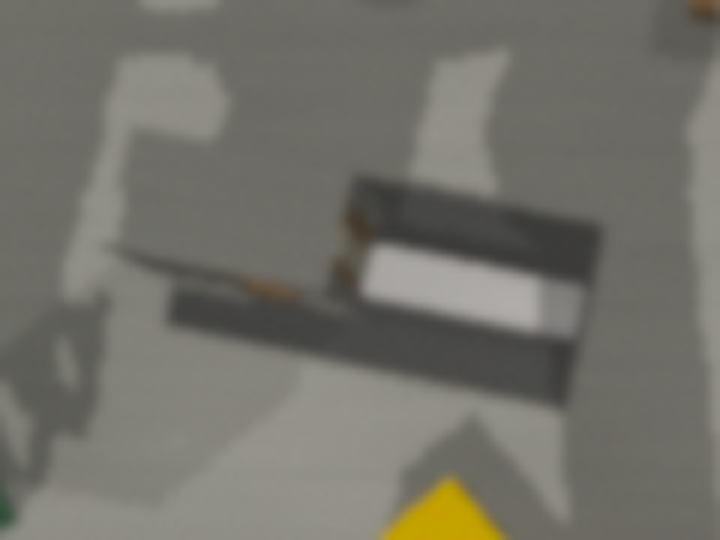

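View pics/c2.png

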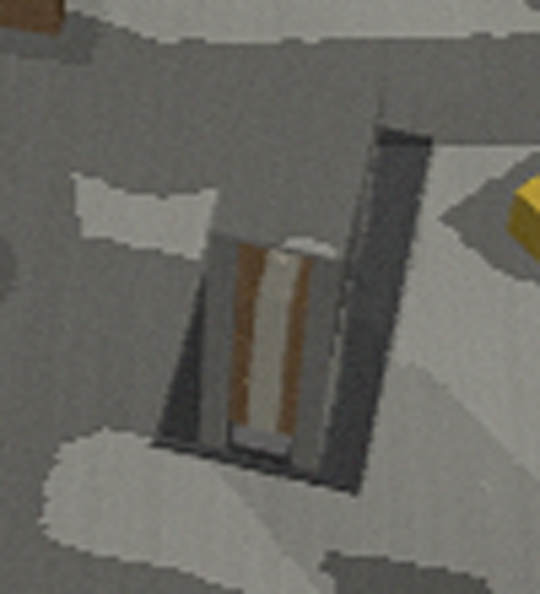

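```bash
cat > h.py <<'E'
import numpy as np,cv2
from station import r,vision,finder
from scipy.optimize import least_squares
def cam(c):
    d=vision.camera(c);d['f']=192/np.tan(np.radians(d['fovy']/2));d['T']=np.array(d['world_from_camera']);return d
def proj(d,P):
    P=np.atleast_2d(P);T=d['T'];q=(P-T[:3,3])@T[:3,:3];return np.c_[d['cx']+d['f']*q[:,0]/q[:,2],d['cy']+d['f']*q[:,1]/q[:,2]]
def atz(d,uv,z):
    v=d['T'][:3,:3]@np.array([(uv[0]-d['cx'])/d['f'],(uv[1]-d['cy'])/d['f'],1]);o=d['T'][:3,3];return o+v*(z-o[2])/v[2]
def w(p,L):
    x,y,a=p;c,s=np.cos(a),np.sin(a);L=np.atleast_2d(L).astype(float);return np.c_[x+c*L[:,0]-s*L[:,1],y+s*L[:,0]+c*L[:,1],L[:,2]]
def fit(items,p0):
    f=lambda p:np.concatenate([(proj(d,w(p,L))[0]-uv) for d,L,uv in items])
    s=least_squares(f,p0,loss='soft_l1');return s.x,f(s.x).reshape(-1,2).round(1)
def save(d,n,box,k):
    u0,v0,u1,v1=box;a=cv2.cvtColor(d['image'],cv2.COLOR_RGB2BGR)[v0:v1,u0:u1];cv2.imwrite('pics/'+n,cv2.resize(a,None,fx=k,fy=k,interpolation=2))
E
python3 - <<'E'
from h import *
T=cam('top');S=cam('side')
np.set_printoptions(suppress=True,precision=4)
# crate
it=[]
cx,cy=.080,.128
for d,uvs in ((T,{(1,1):(298,177),(0,1):(298,198),(-1,1):(298,222),(0,-1):(338,201),(1,-1):(337,179)}),(S,{(0,1):(262,196),(-1,1):(283,197),(1,1):(236,193),(-1,-1):(283,174),(0,-1):(260,173),(1,-1):(243,171)})):
    for (i,j),uv in uvs.items(): it.append((d,[i*cx,j*cy/2,.004],np.array(uv)))
print('crate',*fit(it,[.4,-.15,0]))
g=lambda c:(c[0]/6+140,c[1]/6+170)
h=lambda c:(c[0]/5.4+220,c[1]/5.4+220)
for n in [(603,228),(567,405),(170,320)]: print('top',atz(T,g(n),.006))
for n in [(152,443),(358,493),(432,140)]: print('side',atz(S,h(n),.006))
it=[(T,[-.174,-.055,.006],g((603,228))),(T,[-.174,.055,.006],g((567,405))),(T,[.065,.055,.006],g((170,320))),
(S,[.065,-.055,.003],h((152,443))),(S,[.065,.055,.003],h((358,493))),(S,[-.174,.055,.006],h((432,140)))]
it2=[]
for (a,L,b) in it: it2.append((a,[L[0],L[1],L[2]],np.array(b)))
p,res=fit(it2,[.29,.22,1.5]);print(p,np.degrees(p[2]),res)
it3=[(a,[L[0],-L[1],L[2]],np.array(b)) for a,L,b in it]
print(*fit(it3,[.29,.22,1.5]))
for c,uv in((T,(266,161)),(S,(221,213))): print('stray',atz(c,uv,.019))
for c,uv in((T,(287,126)),(S,(182,202))): print('or',atz(c,uv,.019))
print('jar',atz(T,(224,146),0),atz(S,(198,252),0))
E
```

```text
crate [ 0.5469 -0.1918 -0.0463] [[ 2.3 -0. ]
 [ 1.6  1.1]
 [ 0.8 -0.3]
 [-2.2 -0. ]
 [-0.8 -0.2]
 [-1.9 -0.6]
 [-1.3  0. ]
 [ 2.7  0.7]
 [-0.1  0.8]
 [ 2.7  0.3]
 [-0.3  0.8]]
top [0.5167 0.0805 0.006 ]
top [0.4134 0.1    0.006 ]
top [0.4614 0.3317 0.006 ]
side [0.5682 0.3146 0.006 ]
side [0.4609 0.3368 0.006 ]
side [0.4127 0.1034 0.006 ]
[0.5013 0.2602 1.3654] 78.23002886134972 [[ 0.5 -0.8]
 [-0.3  0.4]
 [-1.   0.2]
 [-0.1 -0.1]
 [-0.  -0. ]
 [ 0.2 -0.6]]
[0.3958 0.2778 1.389 ] [[-11.3  59.8]
 [  1.   -1.4]
 [ -0.   -0.1]
 [ 77.4  16.9]
 [ -0.4  -1.1]
 [ -1.9  -1.7]]
stray [ 0.684  -0.0087  0.019 ]
stray [ 0.682  -0.0143  0.019 ]
or [ 0.8147 -0.0845  0.019 ]
or [ 0.8269 -0.0594  0.019 ]
jar [0.7442 0.1433 0.    ] [0.7386 0.1436 0.    ]
```

```bash
cat >> h.py <<'E'
def box(p,x0,x1,y0,y1,z0,z1):
    L=np.array([[x,y,z] for z in(z0,z1) for x,y in((x0,y0),(x1,y0),(x1,y1),(x0,y1))]);return w(p,L)
ED=[(0,1),(1,2),(2,3),(3,0),(4,5),(5,6),(6,7),(7,4),(0,4),(1,5),(2,6),(3,7)]
def overlay(d,boxes,n,bx,k):
    u0,v0,u1,v1=bx;a=cv2.cvtColor(d['image'],cv2.COLOR_RGB2BGR)[v0:v1,u0:u1];a=cv2.resize(a,None,fx=k,fy=k,interpolation=2)
    for B,col in boxes:
        q=((proj(d,B)+.5-[u0,v0])*k).astype(int)
        for i,j in ED: cv2.line(a,tuple(map(int,q[i])),tuple(map(int,q[j])),col,1,cv2.LINE_AA)
    cv2.imwrite('pics/'+n,a)
G,R,B_,Y=(0,255,0),(0,0,255),(255,0,0),(0,255,255)
D=[0.5013,0.2602,1.3654]
C=[0.5469,-0.1918,-0.0463]
def scene(D,C,S):
    return [(box(D,-.174,.065,-.055,.055,0,.006),G),(box(D,-.055,.061,-.032,.032,.19,.192),R),(box(D,-.05,.05,-.027,.027,.022,.06),Y),(box(D,-.05,.05,-.027,.027,.098,.136),Y),
    (box(C,-.123,.123,-.131,.131,0,.034),G),(box(S,-.05,.05,-.027,.027,0,.038),R)]
E
python3 - <<'E'
from h import *
T=cam('top');S=cam('side')
s=scene(D,C,[.683,-.012,np.radians(80)])
overlay(T,s,'o1.png',(140,90,400,290),3)
overlay(S,s,'o2.png',(160,140,340,330),3.1)
E
```

```text
(no output)
```

View pics/o1.png

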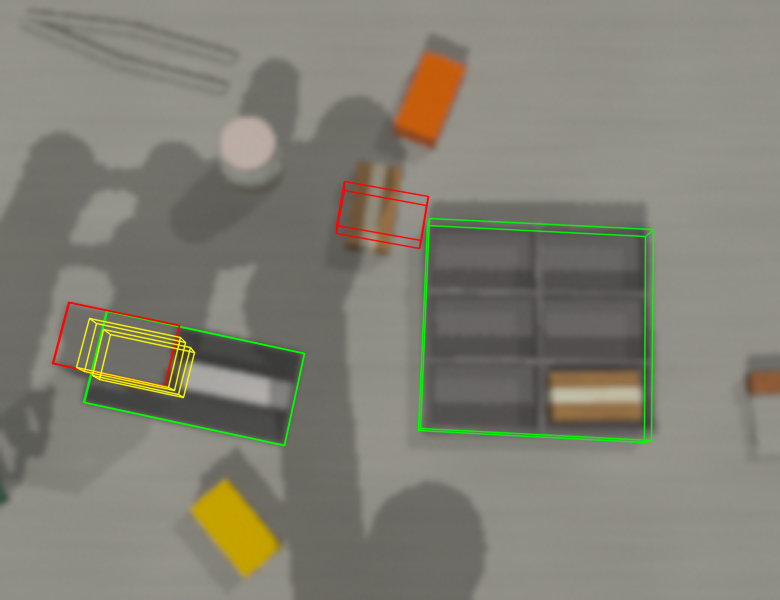

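View pics/o2.png

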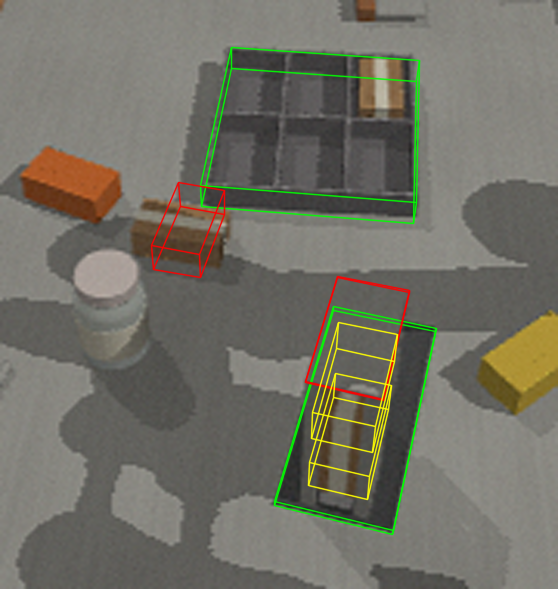

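Run:
```python
from h import *
T=cam('top');S=cam('side')
np.set_printoptions(suppress=True,precision=4)
for z in (.022,.06,.098,.136,.174,.192): print(z,proj(S,w(D,[[.05,-.02,z],[.05,.02,z],[-.05,0,z]])).round(1).tolist())
print(proj(S,w(D,[[.061,-.032,.192],[.061,.032,.192]])))
save(T,'k1.png',(250,135,370,250),6)
save(S,'k2.png',(190,140,310,240),6)
save(S,'k3.png',(240,230,320,320),6.5)
```

```text
0.022 [[261.5, 296.7], [275.5, 300.0], [275.9, 269.6]]
0.06 [[262.0, 289.2], [276.3, 292.6], [276.6, 262.0]]
0.098 [[262.4, 281.4], [277.1, 284.8], [277.4, 253.9]]
0.136 [[262.9, 273.1], [278.0, 276.6], [278.2, 245.5]]
0.174 [[263.4, 264.4], [278.9, 267.9], [279.1, 236.7]]
0.192 [[263.7, 260.1], [279.4, 263.6], [279.5, 232.3]]
[[257.9216 262.5574]
 [283.2615 268.2234]]
```

View pics/k1.png

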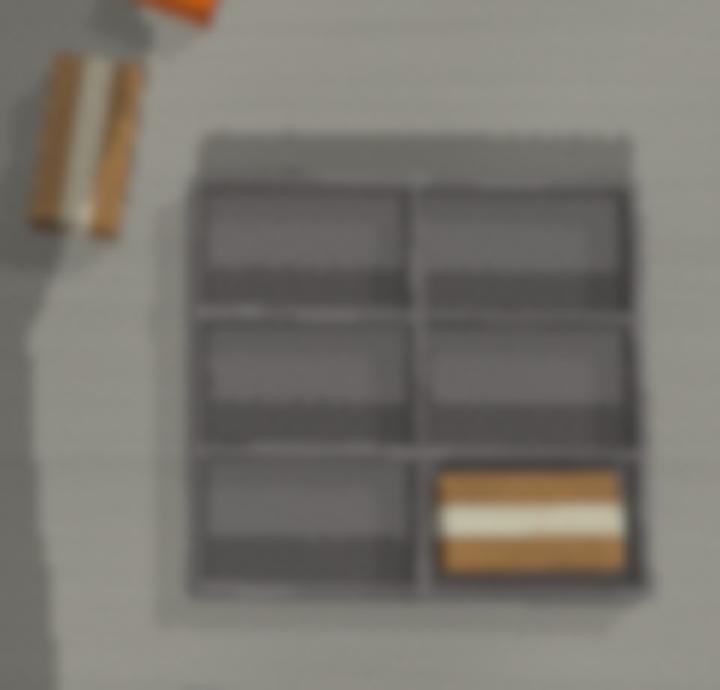

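View pics/k2.png

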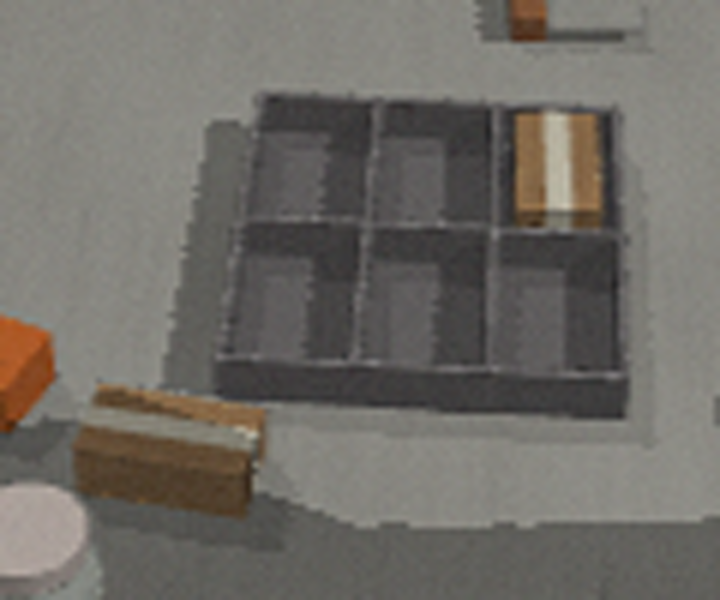

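View pics/k3.png

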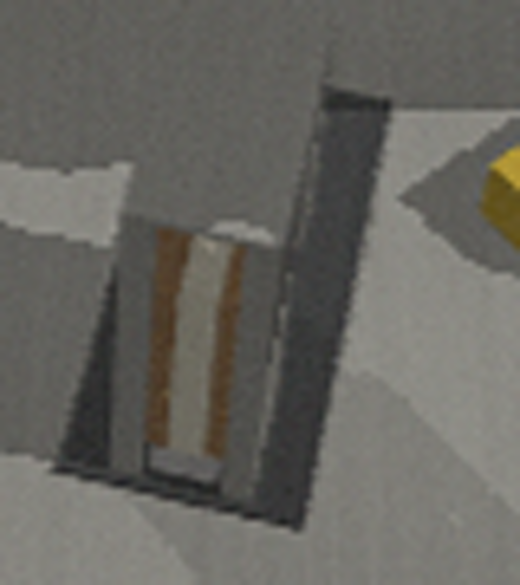

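Run:
```python
from h import *
T=cam('top');S=cam('side')
np.set_printoptions(suppress=True,precision=4)
g=lambda c:np.array([c[0]/6+250-.42,c[1]/6+135-.42]);h=lambda c:np.array([c[0]/6+190-.42,c[1]/6+140-.42])
it=[]
for L,c in {(.04,0):(417,320),(-.04,0):(420,455),(.04,.128):(198,315),(-.04,.128):(197,452),(.04,-.128):(632,320),(-.04,-.128):(637,455),(.12,.128):(200,187),(.12,-.128):(630,185)}.items(): it.append((T,[*L,.034],g(c)))
for L,c in {(.123,-.131):(260,96),(-.123,-.131):(622,107),(.123,.131):(218,361),(-.123,.131):(630,376),(.04,0):(372,222),(-.04,0):(493,230)}.items(): it.append((S,[*L,.034],h(c)))
p,res=fit(it,C);print(p,res.tolist())
C=p
# stray top corners
c=[(60,57),(143,62),(120,225),(33,215)]
for q in c: print(atz(T,g(q),.038))
for q in [(95,385),(266,405),(250,470),(75,450)]: print('S',atz(S,h(q),.038))
it=[(T,[*L,.038],g(q)) for L,q in zip([(.05,.027),(.05,-.027),(-.05,-.027),(-.05,.027)],[(60,57),(143,62),(120,220),(33,213)])]
it+=[(S,[*L,.038],h(q)) for L,q in zip([(.05,-.027),(-.05,-.027),(-.05,.027),(.05,.027)],[(95,385),(266,405),(250,455),(75,430)])]
st,res=fit(it,[.683,-.01,0]);print('stray',st,res.tolist())
pk=[(438,472),(624,472),(627,570),(443,572)]
it=[(T,[*L,.042],g(q)) for L,q in zip([(.05,.027),(-.05,.027),(-.05,-.027),(.05,-.027)],pk)]
print('packed',*fit(it,[.46,-.25,1.57]))
s=scene(D,C,st)
overlay(T,s,'o3.png',(140,90,400,290),3)
overlay(S,s,'o4.png',(160,140,340,330),3.1)
```

```text
[ 0.5464 -0.1932 -0.0018] [[0.1, -0.4], [0.1, -0.1], [-0.2, 0.1], [0.1, 0.1], [1.2, -0.2], [1.2, 0.2], [-0.6, -0.9], [0.6, -0.1], [-0.3, -0.2], [0.2, 0.6], [-0.1, 0.6], [1.0, 1.4], [-0.3, 0.7], [0.7, 0.3]]
[0.7405 0.0146 0.038 ]
[ 0.7378 -0.0343  0.038 ]
[ 0.6393 -0.0207  0.038 ]
[0.645  0.0299 0.038 ]
S [ 0.7382 -0.0371  0.038 ]
S [ 0.6378 -0.0273  0.038 ]
S [0.6423 0.0242 0.038 ]
S [0.7419 0.0152 0.038 ]
stray [ 0.6907 -0.0049 -0.1158] [[-0.4, -0.8], [0.9, 0.1], [1.5, 1.2], [0.7, 0.6], [0.3, -0.1], [-0.1, 0.3], [-0.7, 3.2], [-0.5, 3.5]]
packed [ 0.4926 -0.2553  1.4901] [[  0.8   7.5]
 [ -0.9  10. ]
 [ -0.7 -22. ]
 [  0.8 -24.8]]
```

View pics/o3.png

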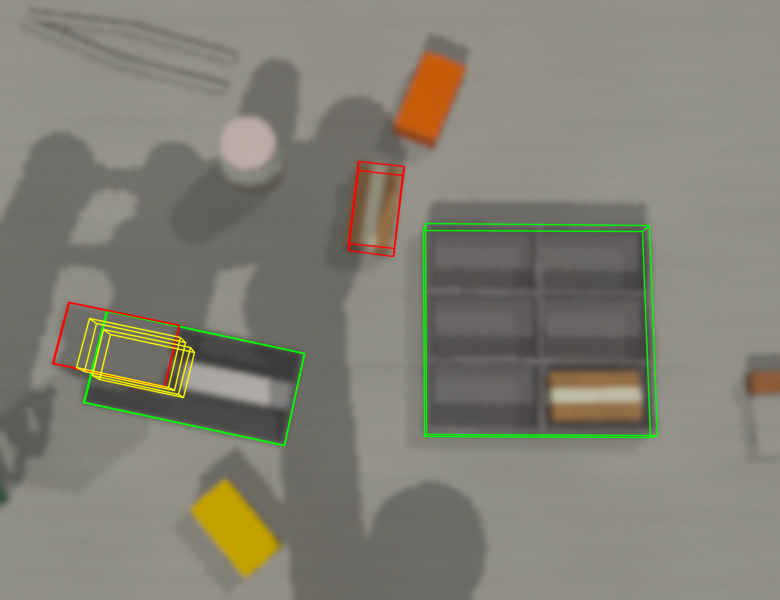

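View pics/o4.png

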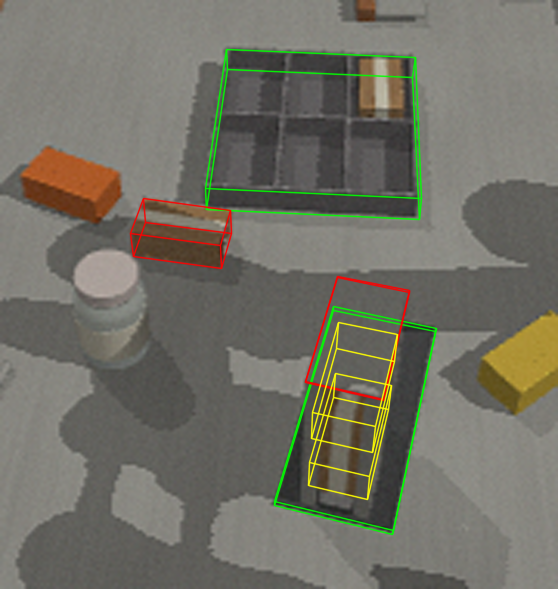

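```bash
cat >> h.py <<'E'
from scipy.spatial.transform import Rotation as Ro
C=[0.5464,-0.1932,0.0]
ST=[.6895,-.004,-.11]
def ori(yawx,tilt):
    # tool x horizontal heading yawx (rad), tool z down, then tilted by tilt deg about tool y (toward x)
    c,s=np.cos(yawx),np.sin(yawx)
    R=np.array([[c,s,0],[s,-c,0],[0,0,-1.]]) # cols x,y,z : x=(c,s,0), y=(s,-c,0)
    return R@Ro.from_rotvec([0,tilt,0],degrees=True).as_matrix()
def plan(P,R,n=None,vm=5.0,wm=9.0,st=None):
    s=st or r.observe();p=np.array(s['eef_pos']);R0=np.array(s['tcp_rot'])
    rv=Ro.from_matrix(R0.T@R).as_rotvec(degrees=True);d=np.array(P)-p
    if n is None: n=int(max(np.ceil(np.linalg.norm(d)*100/vm),np.ceil(np.linalg.norm(rv)/wm),1))
    M=sum(Ro.from_rotvec(rv*i/n,degrees=True).as_matrix() for i in range(n))
    sh=np.linalg.solve(R0@M,d)*100
    print('n',n,'shift',np.round(sh,2).tolist(),'turn',np.round(rv/n,2).tolist(),'| total d cm',np.round(d*100,1).tolist())
def P_d(x,y,z): return w(D,[x,y,z])[0]
def cell(i,j,z): return w(C,[i*.08,j*.064,z])[0]
def stt():
    s=r.observe();np.set_printoptions(suppress=True,precision=4)
    p=s['eef_pos'];c,sn=np.cos(D[2]),np.sin(D[2]);dx,dy=p[0]-D[0],p[1]-D[1]
    print('t',round(s['t'],2),'pos',np.round(p,4),'disp',np.round([c*dx+sn*dy,-sn*dx+c*dy,p[2]],4),'gap',round(s['finger_gap'],3),'F',np.round(s['force'],1),'q',np.round(s['qpos'],2))
E
python3 - <<'E'
from h import *
stt(); plan(P_d(-.13,0,.20),ori(D[2],0)); print(ori(D[2],0))
E
```

```text
t 2.2 pos [0.1221 0.5106 0.2313] disp [0.1678 0.4223 0.2313] gap 0.997 F [-0.1 -0.1  0.2] q [ 1.19  0.34  1.52 -0.    1.28 -0.15]
n 11 shift [-5.16, 0.6, 0.28] turn [0.0, 0.0, 8.03] | total d cm [35.3, -37.8, -3.1]
[[ 0.204  0.979  0.   ]
 [ 0.979 -0.204  0.   ]
 [ 0.     0.    -1.   ]]
```

```bash
python3 -m jog '[[100,[-3.92,-2.6,0.1],[0,0,0]],[100,[-3.92,-2.6,0.1],[0,0,0]],[100,[-3.92,-2.6,0.1],[0,0,0]],[100,[-3.92,-2.6,0.1],[0,0,0]],[100,[-3.92,-2.6,0.1],[0,0,0]],[100,[-3.92,-2.6,0.1],[0,0,0]],[100,[-3.92,-2.6,0.1],[0,0,0]],[100,[-3.92,-2.6,0.1],[0,0,0]],[100,[-3.92,-2.6,0.1],[0,0,0]],[100,[-3.92,-2.6,0.1],[0,0,0]],[100,[-3.92,-2.6,0.1],[0,0,0]]]' 60
python3 - <<'E'
from h import *
stt(); plan(P_d(-.15,0,.18),ori(D[2],0))
E
```

```text
t: 3.58
eef_pos: [0.476, 0.1309, 0.2204]
tcp_rot: [[-0.973, 0.233, 0.0], [0.233, 0.973, 0.0], [-0.0, 0.0, -1.0]]
force: [-0.6, -0.1, -0.1]
finger_gap: 1.004
t 3.58 pos [0.476  0.1309 0.2204] disp [-0.1318 -0.0016  0.2204] gap 1.004 F [-0.6 -0.1 -0.1] q [ 0.11  0.29  1.63  0.    1.22 -1.22]
n 10 shift [-0.12, -0.16, 0.4] turn [0.0, -0.0, 8.83] | total d cm [-0.5, -1.8, -4.0]
```

```bash
python3 -m jog '[[100,[-0.12,-0.16,0.4],[0,0,8.83]],[100,[-0.12,-0.16,0.4],[0,0,8.83]],[100,[-0.12,-0.16,0.4],[0,0,8.83]],[100,[-0.12,-0.16,0.4],[0,0,8.83]],[100,[-0.12,-0.16,0.4],[0,0,8.83]],[100,[-0.12,-0.16,0.4],[0,0,8.83]],[100,[-0.12,-0.16,0.4],[0,0,8.83]],[100,[-0.12,-0.16,0.4],[0,0,8.83]],[100,[-0.12,-0.16,0.4],[0,0,8.83]],[100,[-0.12,-0.16,0.4],[0,0,8.83]]]'
python3 - <<'E'
from h import *
stt(); plan(P_d(-.13,0,.10),ori(D[2],55))
E
```

```text
t: 4.82
eef_pos: [0.4699, 0.1147, 0.1802]
tcp_rot: [[0.209, 0.978, 0.0], [0.978, -0.209, 0.0], [0.0, 0.0, -1.0]]
force: [-0.5, 0.2, 0.5]
finger_gap: 0.999
t 4.83 pos [0.4699 0.1147 0.1802] disp [-0.1488  0.0011  0.1802] gap 0.999 F [-0.5  0.2  0.5] q [0.08 0.32 1.71 0.   1.11 0.29]
n 7 shift [-0.22, 0.02, 1.2] turn [0.02, 7.86, -0.04] | total d cm [0.5, 1.8, -8.0]
```

```bash
python3 -m jog '[[100,[-0.22,0,1.2],[0,7.86,0]],[100,[-0.22,0,1.2],[0,7.86,0]],[100,[-0.22,0,1.2],[0,7.86,0]],[100,[-0.22,0,1.2],[0,7.86,0]],[100,[-0.22,0,1.2],[0,7.86,0]],[100,[-0.22,0,1.2],[0,7.86,0]],[100,[-0.22,0,1.2],[0,7.86,0]]]'
python3 - <<'E'
from h import *
stt(); plan(P_d(-.11,0,.028),ori(D[2],55))
S=cam('side');save(S,'s1.png',(160,140,340,330),3.1)
E
```

```text
t: 5.7
eef_pos: [0.4745, 0.1326, 0.1003]
tcp_rot: [[0.115, 0.979, 0.17], [0.558, -0.205, 0.804], [0.822, 0.002, -0.57]]
force: [0.1, -1.0, -0.9]
finger_gap: 0.998
t 5.7 pos [0.4745 0.1326 0.1003] disp [-0.1304  0.0003  0.1003] gap 0.998 F [ 0.1 -1.  -0.9] q [-0.45  0.62  2.03  1.06  1.15 -1.05]
n 2 shift [-2.39, 0.0, 2.9] turn [0.07, -0.12, 0.04] | total d cm [0.4, 2.0, -7.2]
```

View pics/s1.png

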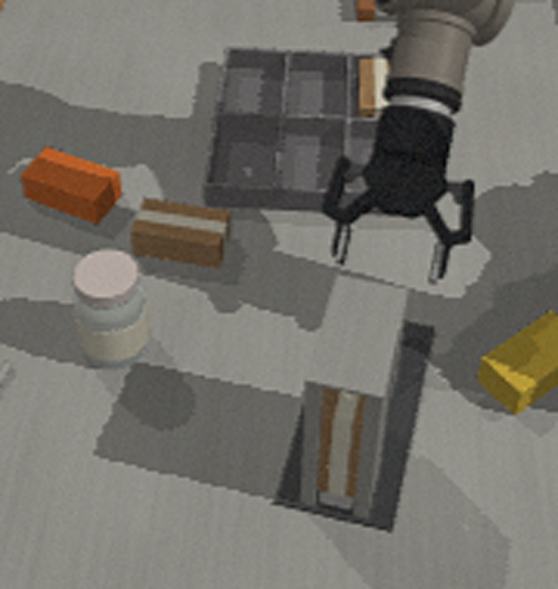

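```bash
python3 -m jog '[[100,[-1.2,0,1.45],[0,0,0]],[100,[-1.2,0,1.45],[0,0,0]],[100,[-1.2,0,1.45],[0,0,0]],[100,[-1.2,0,1.45],[0,0,0]]]'
python3 - <<'E'
from h import *
stt(); plan(P_d(-.022,0,.028),ori(D[2],55),n=5)
S=cam('side');save(S,'s2.png',(160,140,340,330),3.1)
S=cam('top');save(S,'t2.png',(140,150,280,260),5)
E
```

```text
t: 6.25
eef_pos: [0.4782, 0.1527, 0.0274]
tcp_rot: [[0.116, 0.979, 0.167], [0.563, -0.203, 0.801], [0.818, 0.001, -0.575]]
force: [0.3, -0.1, 0.1]
finger_gap: 1.0
t 6.25 pos [0.4782 0.1527 0.0274] disp [-0.1099  0.0007  0.0274] gap 1.0 F [ 0.3 -0.1  0.1] q [-0.4   0.78  2.04  1.18  1.05 -1.21]
n 5 shift [1.02, 0.02, 1.43] turn [-0.0, 0.02, 0.01] | total d cm [1.9, 8.6, 0.1]
```

View pics/s2.png

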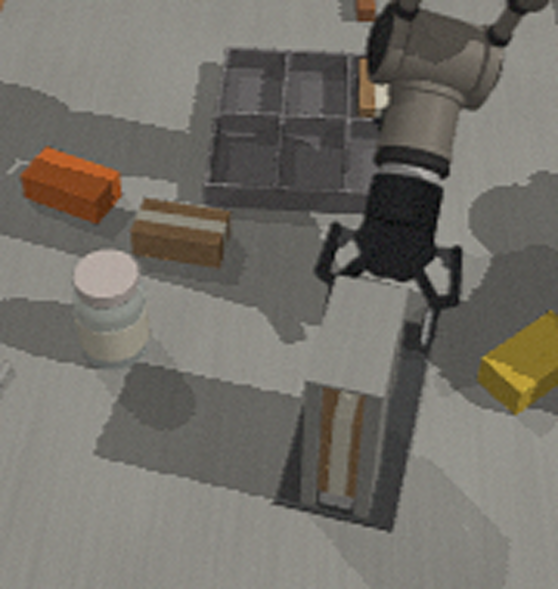

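View pics/t2.png

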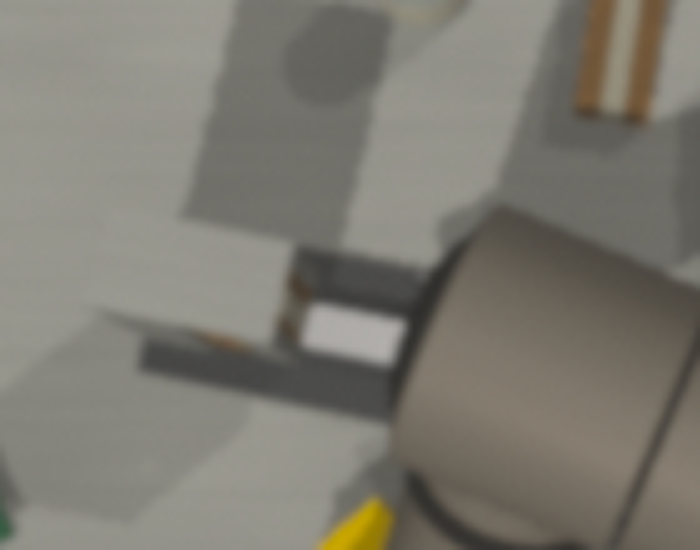

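```bash
python3 -m jog '[[100,[1.02,0.02,1.43],[0,0,0]],[100,[1.02,0.02,1.43],[0,0,0]],[100,[1.02,0.02,1.43],[0,0,0]],[100,[1.02,0,1.43],[0,0,0]],[100,[0.98,0,1.4],[0,0,0]],[100,[0,0,0],[0,0,0]]]'
python3 - <<'E'
from h import *
stt()
S=cam('side');save(S,'s3.png',(220,200,320,320),5)
E
```

```text
t: 7.1
eef_pos: [0.4961, 0.2389, 0.0293]
tcp_rot: [[0.114, 0.979, 0.166], [0.562, -0.202, 0.802], [0.819, 0.001, -0.574]]
force: [0.2, 0.8, -0.8]
finger_gap: 1.001
t 7.1 pos [0.4961 0.2389 0.0293] disp [-0.0219  0.0007  0.0293] gap 1.001 F [ 0.2  0.8 -0.8] q [-0.2   0.78  2.02  1.35  1.   -1.17]
```

View pics/s3.png

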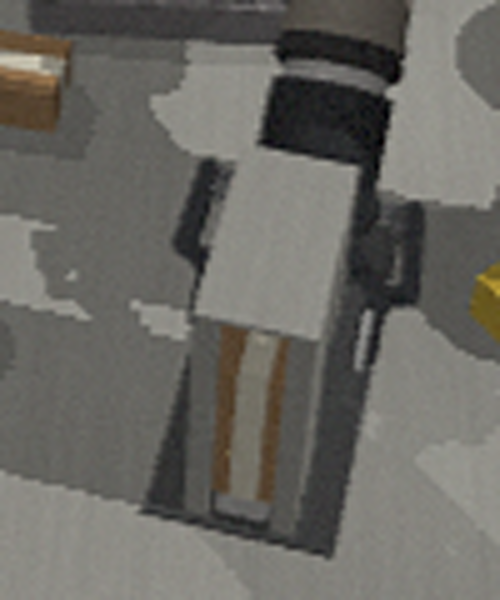

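Fingers stand on both sides of the stack, with no contact force. Close and check.

```bash
python3 -m jog '[[0,[0,0,0],[0,0,0]],[0,[0,0,0],[0,0,0]],[0,[0,0,0],[0,0,0]],[0,[0,0,0],[0,0,0]],[0,[0,0,0],[0,0,0]],[0,[0,0,0],[0,0,0]]]' 50
python3 - <<'E'
from h import *
stt(); plan(P_d(-.137,0,.0295),ori(D[2],55),n=7)
E
```

```text
t: 7.9
eef_pos: [0.4965, 0.238, 0.0286]
tcp_rot: [[0.117, 0.979, 0.168], [0.561, -0.204, 0.802], [0.82, 0.001, -0.573]]
force: [0.1, -4.0, 6.3]
finger_gap: 0.623
t 7.9 pos [0.4965 0.238  0.0286] disp [-0.0227  0.0001  0.0286] gap 0.623 F [ 0.1 -4.   6.3] q [-0.2   0.78  2.02  1.35  1.   -1.17]
n 7 shift [-0.93, 0.0, -1.34] turn [0.0, -0.01, 0.0] | total d cm [-2.3, -11.2, 0.1]
```

```bash
python3 -m jog '[[0,[-0.5,0,-0.7],[0,0,0]],[0,[-0.82,0,-1.17],[0,0,0]],[0,[-0.82,0,-1.17],[0,0,0]],[0,[-0.82,0,-1.17],[0,0,0]],[0,[-0.82,0,-1.17],[0,0,0]],[0,[-0.82,0,-1.17],[0,0,0]],[0,[-0.82,0,-1.17],[0,0,0]],[0,[-0.82,0,-1.17],[0,0,0]],[0,[-0.32,0,-0.45],[0,0,0]],[0,[0,0,0],[0,0,0]],[0,[0,0,0],[0,0,0]]]'
python3 - <<'E'
from h import *
stt()
S=cam('side');save(S,'s4.png',(220,170,320,320),4)
S=cam('top');save(S,'t4.png',(140,150,280,260),5)
E
```

```text
t: 9.28
eef_pos: [0.4728, 0.1254, 0.0286]
tcp_rot: [[0.117, 0.979, 0.168], [0.56, -0.205, 0.803], [0.82, 0.0, -0.572]]
force: [-1.4, -3.3, 9.3]
finger_gap: 0.625
t 9.28 pos [0.4728 0.1254 0.0286] disp [-0.1378  0.0004  0.0286] gap 0.625 F [-1.4 -3.3  9.3] q [-0.47  0.78  2.04  1.12  1.07 -1.22]
```

View pics/s4.png

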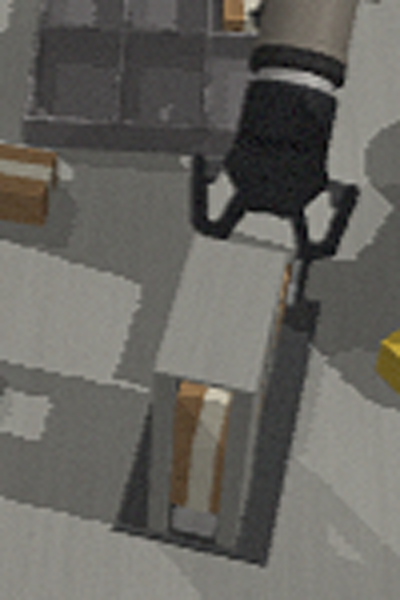

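View pics/t4.png

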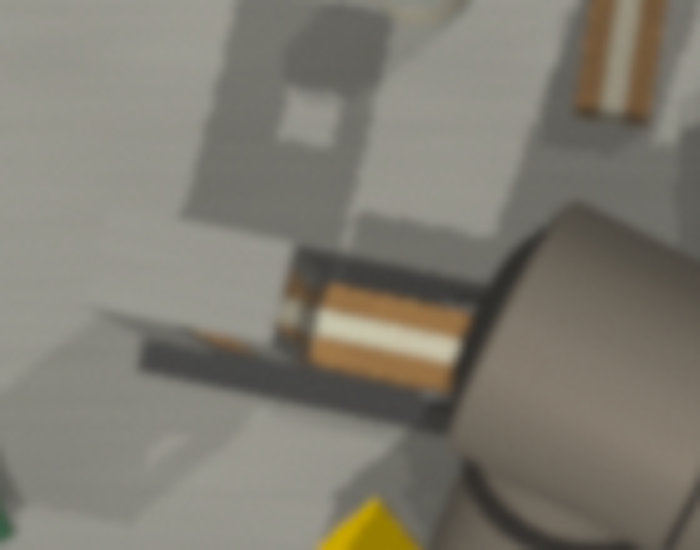

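```bash
python3 -m jog '[[100,[0,0,0],[0,0,0]],[100,[0,0,0],[0,0,0]],[100,[0,0,0],[0,0,0]],[100,[0,0,0],[0,0,0]],[100,[0,0,0],[0,0,0]],[100,[0,0,-2],[0,0,0]],[100,[0,0,-4],[0,0,0]],[100,[0,0,-4],[0,0,0]],[100,[0,0,-3],[0,0,0]]]'
python3 - <<'E'
from h import *
stt(); plan(P_d(-.115,0,.14),ori(D[2],0))
S=cam('side');save(S,'s5.png',(220,170,320,320),4)
S=cam('top');save(S,'t5.png',(140,150,280,260),5)
E
```

```text
t: 10.5
eef_pos: [0.4511, 0.0208, 0.1034]
tcp_rot: [[0.117, 0.979, 0.168], [0.562, -0.204, 0.802], [0.819, 0.001, -0.574]]
force: [1.1, -1.3, -0.4]
finger_gap: 1.004
t 10.5 pos [0.4511 0.0208 0.1034] disp [-0.2446  0.0004  0.1034] gap 1.004 F [ 1.1 -1.3 -0.4] q [-0.69  0.63  1.97  0.86  1.27 -1.07]
n 7 shift [1.92, 0.01, 0.54] turn [0.01, -7.86, 0.0] | total d cm [2.7, 12.7, 3.7]
```

View pics/s5.png

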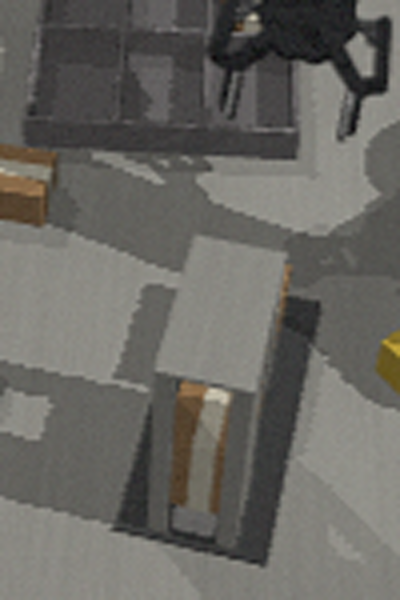

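View pics/t5.png

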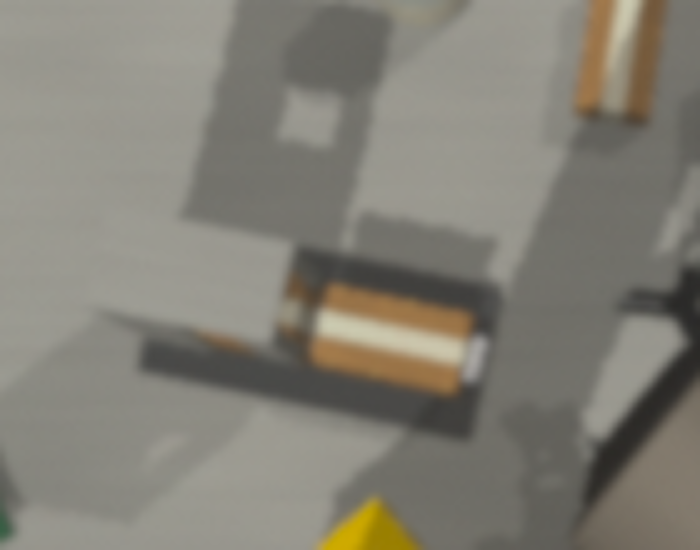

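```bash
python3 -m jog '[[100,[1.92,0,0.54],[0,-7.86,0]],[100,[1.92,0,0.54],[0,-7.86,0]],[100,[1.92,0,0.54],[0,-7.86,0]],[100,[1.92,0,0.54],[0,-7.86,0]],[100,[1.92,0,0.54],[0,-7.86,0]],[100,[1.92,0,0.54],[0,-7.86,0]],[100,[1.92,0,0.54],[0,-7.86,0]]]'
python3 - <<'E'
from h import *
T=cam('top')
g=lambda c:np.array([c[0]/5+140-.4,c[1]/5+150-.4])
it=[(T,[*L,.06],g(q)) for L,q in zip([(.05,-.027),(-.05,-.027),(-.05,.027),(.05,.027)],[(330,284),(472,308),(458,393),(308,362)])]
p,res=fit(it,[.48,.14,1.36]);print(p,res.tolist())
c,sn=np.cos(D[2]),np.sin(D[2]);dx,dy=p[0]-D[0],p[1]-D[1];print([c*dx+sn*dy,-sn*dx+c*dy])
stt(); plan(P_d(-.117,0,.043),ori(D[2],0),n=4)
E
```

```text
t: 11.48
eef_pos: [0.4772, 0.1505, 0.139]
tcp_rot: [[0.202, 0.979, 0.0], [0.979, -0.202, -0.004], [-0.004, 0.001, -1.0]]
force: [-0.5, -0.4, -0.4]
finger_gap: 1.001
[0.47869214 0.15373978 1.38624547] [[-0.5, -0.1], [0.2, 0.7], [-0.2, -0.6], [0.6, -0.0]]
[np.float64(-0.10883344326790376), np.float64(0.0004195387113047032)]
t 11.53 pos [0.4776 0.1545 0.1388] disp [-0.1083  0.0016  0.1388] gap 1.003 F [-0.6  3.8  0.5] q [ 0.16  0.4   1.72 -0.01  1.02  0.37]
n 4 shift [-0.21, 0.04, 2.4] turn [0.03, 0.09, 0.05] | total d cm [-0.0, -0.9, -9.6]
```

```bash
python3 -m jog '[[100,[-0.2,0.04,2.4],[0,0,0]],[100,[-0.2,0.04,2.4],[0,0,0]],[100,[-0.1,0.04,2.4],[0,0,0]],[100,[0,0.04,2.4],[0,0,0]],[0,[0,0,0],[0,0,0]],[0,[0,0,0],[0,0,0]],[0,[0,0,0],[0,0,0]],[0,[0,0,0],[0,0,0]],[0,[0,0,0],[0,0,0]],[0,[0,0,0],[0,0,0]]]'
python3 - <<'E'
from h import *
stt(); 
S=cam('side');save(S,'s6.png',(220,170,320,320),4)
E
```

```text
t: 12.78
eef_pos: [0.4783, 0.1436, 0.0435]
tcp_rot: [[0.204, 0.979, 0.001], [0.979, -0.204, 0.0], [0.0, 0.001, -1.0]]
force: [-1.1, 1.1, 3.9]
finger_gap: 0.617
t 12.78 pos [0.4783 0.1436 0.0435] disp [-0.1188 -0.0013  0.0435] gap 0.617 F [-1.1  1.1  3.9] q [0.14 0.53 1.82 0.   0.78 0.34]
```

View pics/s6.png

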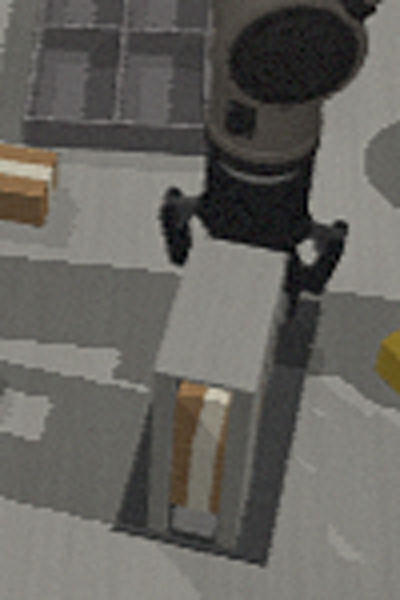

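```bash
python3 -m jog '[[0,[0,0,-1.5],[0,0,0]],[0,[0,0,-3],[0,0,0]],[0,[-0.5,0,-3],[0,0,0]],[0,[-1,0,-3],[0,0,0]],[0,[-1,0,-1.5],[0,0,0]],[0,[0,0,0],[0,0,0]]]'
python3 - <<'E'
from h import *
stt(); p=cell(1,-1,.16);p[1]-=.01;plan(p,ori(np.pi/2,0))
S=cam('side');save(S,'s7.png',(180,140,320,300),4)
T=cam('top');save(T,'t7.png',(140,130,360,260),3.5)
E
```

```text
t: 13.58
eef_pos: [0.4734, 0.1185, 0.164]
tcp_rot: [[0.205, 0.979, 0.002], [0.979, -0.205, 0.0], [0.001, 0.002, -1.0]]
force: [-0.1, -0.4, -1.0]
finger_gap: 0.613
t 13.57 pos [0.4734 0.1185 0.164 ] disp [-0.1444 -0.0015  0.164 ] gap 0.613 F [-0.1 -0.4 -1. ] q [0.09 0.34 1.73 0.   1.07 0.29]
n 9 shift [-4.07, 2.18, 0.05] turn [0.01, -0.0, -1.31] | total d cm [15.3, -38.6, -0.4]
```

View pics/s7.png

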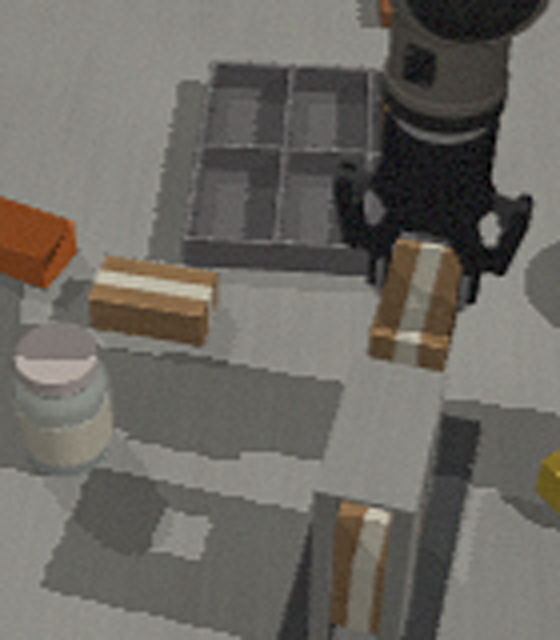

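View pics/t7.png

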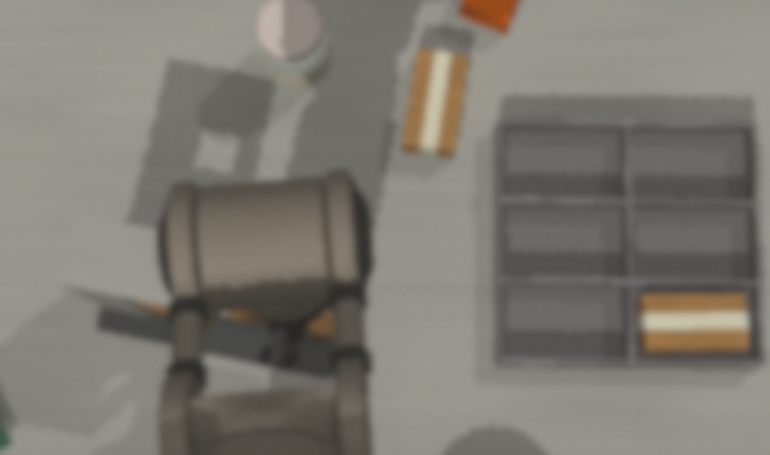

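```bash
python3 -m jog '[[0,[-4.07,2.18,0.05],[0,0,-1.31]],[0,[-4.07,2.18,0.05],[0,0,-1.31]],[0,[-4.07,2.18,0.05],[0,0,-1.31]],[0,[-4.07,2.18,0.05],[0,0,-1.31]],[0,[-4.07,2.18,0.05],[0,0,-1.31]],[0,[-4.07,2.18,0.05],[0,0,-1.31]],[0,[-4.07,2.18,0.05],[0,0,-1.31]],[0,[-4.07,2.18,0.05],[0,0,-1.31]],[0,[-4.07,2.18,0.05],[0,0,-1.31]],[0,[0,0,0],[0,0,0]]]'
python3 - <<'E'
from h import *
stt(); p=cell(1,-1,.06);p[1]-=.01;plan(p,ori(np.pi/2,0))
S=cam('side');save(S,'s8.png',(180,110,320,250),4)
T=cam('top');save(T,'t8.png',(220,110,400,260),4)
E
```

```text
t: 14.92
eef_pos: [0.6261, -0.2689, 0.1554]
tcp_rot: [[0.002, 1.0, -0.003], [1.0, -0.002, 0.001], [0.001, -0.003, -1.0]]
force: [-0.1, 1.6, -1.3]
finger_gap: 0.617
t 14.93 pos [ 0.6261 -0.2689  0.1554] disp [-0.4925 -0.2301  0.1554] gap 0.617 F [-0.1  1.6 -1.3] q [-0.52  0.69  1.14 -0.    1.31 -0.52]
n 2 shift [0.08, 0.02, 4.77] turn [-0.07, -0.03, -0.06] | total d cm [0.0, 0.2, -9.5]
```

View pics/s8.png

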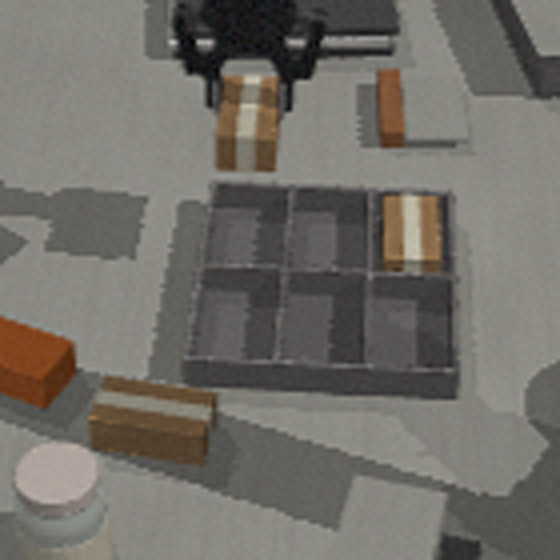

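View pics/t8.png

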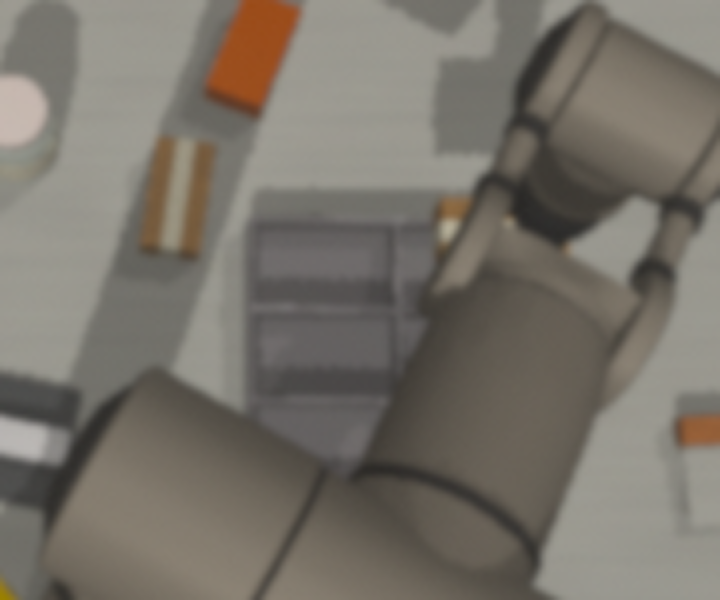

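```bash
python3 -m jog '[[0,[0.08,0,2.5],[0,0,0]],[0,[0.08,0,3],[0,0,0]],[0,[0,0,3],[0,0,0]],[0,[0,0,0.6],[0,0,0]],[0,[0,0,0],[0,0,0]]]'
python3 - <<'E'
from h import *
stt(); s=r.observe();z=s['eef_pos'][2]-.0215
S=cam('side')
q=cell(1,-1,0)
overlay(S,[(box([q[0],q[1],np.pi/2],-.05,.05,-.027,.027,z,z+.038),Y),(box(C,.043,.117,-.125,-.003,.004,.034),G)],'s9.png',(200,110,300,210),6)
E
```

```text
t: 15.65
eef_pos: [0.6262, -0.264, 0.0679]
tcp_rot: [[-0.001, 1.0, -0.0], [1.0, 0.001, 0.0], [0.0, -0.0, -1.0]]
force: [0.2, 0.9, -0.2]
finger_gap: 0.623
t 15.65 pos [ 0.6262 -0.264   0.0679] disp [-0.4877 -0.2292  0.0679] gap 0.623 F [ 0.2  0.9 -0.2] q [-0.51  0.77  1.24  0.    1.13 -0.51]
```

View pics/s9.png

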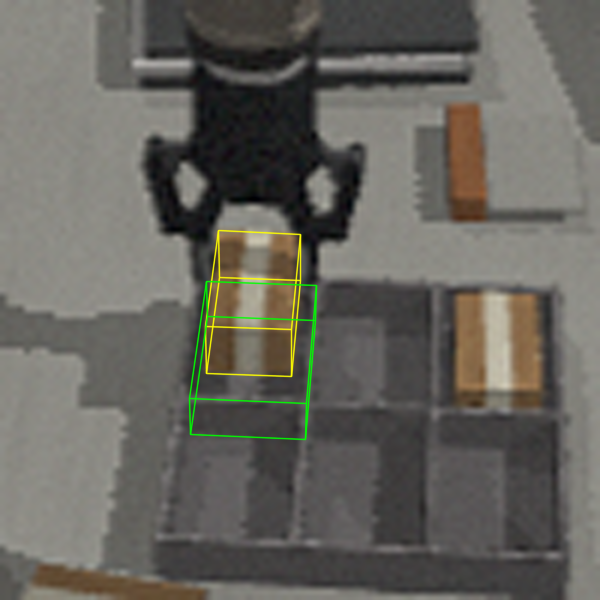

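```bash
python3 -m jog '[[0,[-0.2,0,1],[0,0,0]],[0,[0,0,1.2],[0,0,0]],[0,[0,0,1],[0,0,0]],[0,[0,0,0.3],[0,0,0]],[0,[0,0,0],[0,0,0]]]'
python3 -m jog '[[0,[0,0,0.3],[0,0,0]],[0,[0,0,0],[0,0,0]]]'
python3 -m jog '[[0,[0,0,0.2],[0,0,0]],[0,[0,0,0],[0,0,0]]]'
```

```text
t: 16.32
eef_pos: [0.626, -0.2668, 0.0322]
tcp_rot: [[-0.001, 1.0, -0.0], [1.0, 0.001, 0.0], [0.0, -0.0, -1.0]]
force: [-0.2, 0.6, -1.0]
finger_gap: 0.613
t: 16.58
eef_pos: [0.6261, -0.2668, 0.0296]
tcp_rot: [[-0.001, 1.0, 0.0], [1.0, 0.001, 0.0], [0.0, 0.0, -1.0]]
force: [-1.4, 0.1, -1.5]
finger_gap: 0.619
t: 16.82
eef_pos: [0.6261, -0.2668, 0.0275]
tcp_rot: [[-0.001, 1.0, -0.0], [1.0, 0.001, 0.0], [0.0, -0.0, -1.0]]
force: [-0.6, 0.5, -1.1]
finger_gap: 0.618
```

```bash
python3 -m jog '[[0,[0,0,-0.25],[0,0,0]],[74,[0,0,0],[0,0,0]],[74,[0,0,0],[0,0,0]],[74,[0,0,-0.5],[0,0,0]],[74,[0,0,-3],[0,0,0]],[74,[0,0,-4],[0,0,0]],[100,[0,0,-4],[0,0,0]],[100,[0,0,0],[0,0,0]]]'
python3 - <<'E'
from h import *
stt(); 
q=cell(1,-1,0)
S=cam('side')
overlay(S,[(box([q[0],q[1],np.pi/2],-.05,.05,-.027,.027,.004,.042),Y)],'s10.png',(200,110,300,210),6)
E
```

```text
t: 17.82
eef_pos: [0.628, -0.2678, 0.1499]
tcp_rot: [[-0.001, 1.0, 0.007], [1.0, 0.001, -0.004], [-0.004, 0.007, -1.0]]
force: [0.0, -0.1, -0.4]
finger_gap: 1.002
t 17.82 pos [ 0.628  -0.2678  0.1499] disp [-0.4911 -0.2318  0.1499] gap 1.002 F [ 0.  -0.1 -0.4] q [-0.52  0.69  1.16  0.    1.28 -0.52]
```

View pics/s10.png

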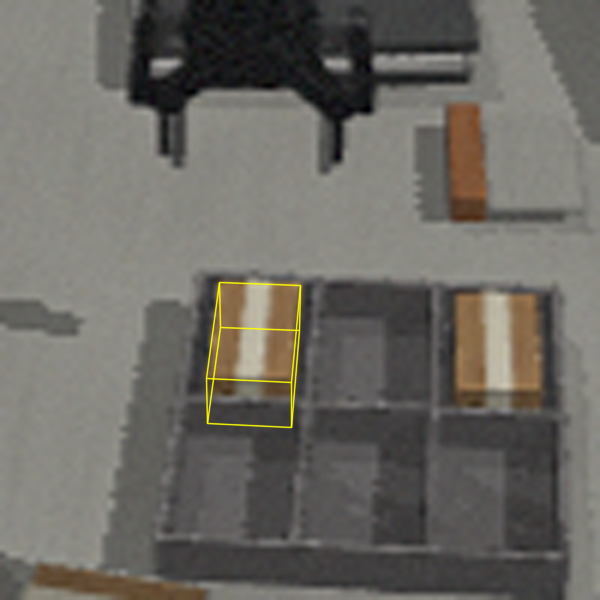

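Run:
```python
from h import *
plan(P_d(-.13,0,.12),ori(D[2],55),n=10)
```

```text
n 10 shift [3.53, -1.89, 1.9] turn [-0.55, 5.49, 1.1] | total d cm [-15.2, 40.0, -2.7]
```

Run:
```python
from h import *
plan(P_d(-.13,0,.15),ori(D[2],55),n=10)
```

```text
n 10 shift [3.66, -1.88, 1.61] turn [-0.55, 5.49, 1.1] | total d cm [-15.2, 40.0, 0.3]
```

```bash
python3 -m jog '[[100,[3.66,-1.88,1.61],[-0.55,5.49,1.1]],[100,[3.66,-1.88,1.61],[-0.55,5.49,1.1]],[100,[3.66,-1.88,1.61],[-0.55,5.49,1.1]],[100,[3.66,-1.88,1.61],[-0.55,5.49,1.1]],[100,[3.66,-1.88,1.61],[-0.55,5.49,1.1]],[100,[3.66,-1.88,1.61],[-0.55,5.49,1.1]],[100,[3.66,-1.88,1.61],[-0.55,5.49,1.1]],[100,[3.66,-1.88,1.61],[-0.55,5.49,1.1]],[100,[3.66,-1.88,1.61],[-0.55,5.49,1.1]],[100,[3.66,-1.88,1.61],[-0.55,5.49,1.1]],[100,[0,0,0],[0,0,0]]]'
python3 - <<'E'
from h import *
stt(); plan(P_d(-.11,0,.029),ori(D[2],55),n=5)
S=cam('side');save(S,'s11.png',(180,130,320,320),3)
E
```

```text
t: 19.25
eef_pos: [0.4722, 0.1347, 0.1486]
tcp_rot: [[0.123, 0.979, 0.162], [0.558, -0.203, 0.805], [0.821, -0.008, -0.571]]
force: [0.9, -0.4, 0.3]
finger_gap: 0.999
t 19.25 pos [0.4722 0.1347 0.1486] disp [-0.1288  0.0029  0.1486] gap 0.999 F [ 0.9 -0.4  0.3] q [-0.45  0.51  2.01  1.01  1.22 -0.92]
n 5 shift [-1.75, 0.07, 1.68] turn [-0.06, -0.03, -0.07] | total d cm [0.7, 1.8, -12.0]
```

View pics/s11.png

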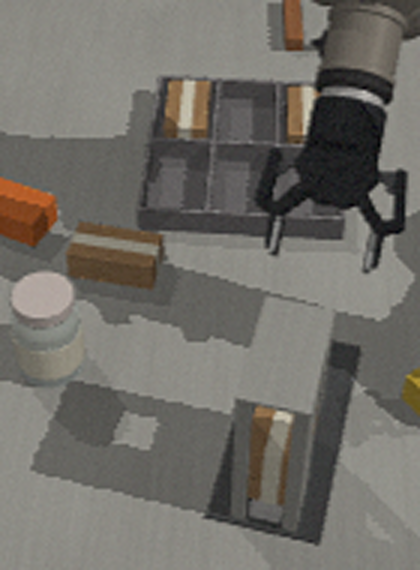

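```bash
python3 -m jog '[[100,[-1.75,0.07,1.68],[0,0,0]],[100,[-1.75,0.07,1.68],[0,0,0]],[100,[-1.75,0.07,1.68],[-0.1,-0.1,-0.1]],[100,[-1.75,0.07,1.68],[-0.1,0,-0.1]],[100,[-1.75,0.07,1.68],[-0.1,0,-0.1]],[100,[0,0,0],[0,0,0]]]'
python3 - <<'E'
from h import *
stt(); plan(P_d(-.022,0,.029),ori(D[2],55),n=5)
E
```

```text
t: 20.05
eef_pos: [0.4812, 0.1502, 0.0279]
tcp_rot: [[0.117, 0.979, 0.169], [0.562, -0.206, 0.801], [0.819, 0.001, -0.574]]
force: [0.6, 0.7, -0.5]
finger_gap: 1.002
t 20.05 pos [0.4812 0.1502 0.0279] disp [-0.1117 -0.0027  0.0279] gap 1.002 F [ 0.6  0.7 -0.5] q [-0.41  0.78  2.04  1.17  1.06 -1.2 ]
n 5 shift [1.05, -0.06, 1.46] turn [0.02, 0.01, -0.0] | total d cm [1.6, 8.8, 0.1]
```

```bash
python3 -m jog '[[100,[1.05,-0.1,1.46],[0,0,0]],[100,[1.05,-0.1,1.46],[0,0,0]],[100,[1.05,-0.07,1.46],[0,0,0]],[100,[1.05,0,1.46],[0,0,0]],[100,[1.05,0,1.46],[0,0,0]],[100,[0,0,0],[0,0,0]],[0,[0,0,0],[0,0,0]],[0,[0,0,0],[0,0,0]],[0,[0,0,0],[0,0,0]],[0,[0,0,0],[0,0,0]],[0,[0,0,0],[0,0,0]]]'
python3 - <<'E'
from h import *
stt()
E
```

```text
t: 21.42
eef_pos: [0.4977, 0.2378, 0.0307]
tcp_rot: [[0.116, 0.978, 0.172], [0.562, -0.208, 0.801], [0.819, 0.004, -0.574]]
force: [-1.1, -6.7, 2.5]
finger_gap: 0.627
t 21.43 pos [0.4977 0.2378 0.0307] disp [-0.0226 -0.0011  0.0307] gap 0.627 F [-1.1 -6.7  2.5] q [-0.2   0.78  2.03  1.35  1.   -1.17]
```

Gripped. Draw out 115 mm, release, back off.

```bash
python3 -m jog '[[0,[-0.5,0,-0.7],[0,0,0]],[0,[-0.82,0,-1.17],[0,0,0]],[0,[-0.82,0,-1.17],[0,0,0]],[0,[-0.82,0,-1.17],[0,0,0]],[0,[-0.82,0,-1.17],[0,0,0]],[0,[-0.82,0,-1.17],[0,0,0]],[0,[-0.82,0,-1.17],[0,0,0]],[0,[-0.82,0,-1.17],[0,0,0]],[0,[-0.32,0,-0.45],[0,0,0]],[0,[0,0,0],[0,0,0]],[0,[0,0,0],[0,0,0]]]'
python3 - <<'E'
from h import *
stt()
S=cam('side');save(S,'s12.png',(220,170,320,320),4)
E
```

```text
t: 22.8
eef_pos: [0.4739, 0.1263, 0.0308]
tcp_rot: [[0.115, 0.978, 0.172], [0.562, -0.207, 0.801], [0.819, 0.004, -0.574]]
force: [-2.2, -2.2, 7.8]
finger_gap: 0.626
t 22.8 pos [0.4739 0.1263 0.0308] disp [-0.1367 -0.0004  0.0308] gap 0.626 F [-2.2 -2.2  7.8] q [-0.46  0.77  2.04  1.13  1.07 -1.21]
```

View pics/s12.png

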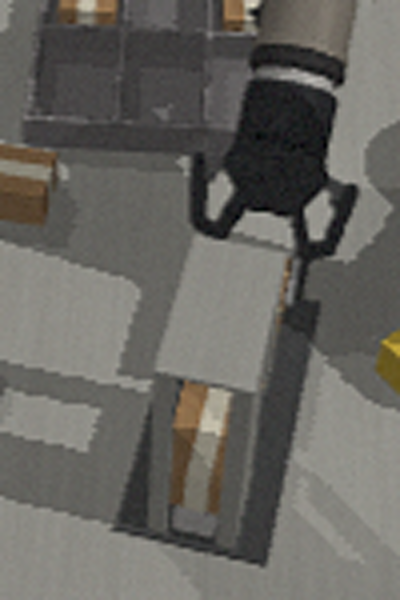

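```bash
python3 -m jog '[[100,[0,0,0],[0,0,0]],[100,[0,0,0],[0,0,0]],[100,[0,0,0],[0,0,0]],[100,[0,0,0],[0,0,0]],[100,[0,0,-2],[0,0,0]],[100,[0,0,-4],[0,0,0]],[100,[0,0,-4],[0,0,0]],[100,[0,0,-3],[0,0,0]],[100,[0,0,0],[0,0,0]]]'
python3 - <<'E'
from h import *
stt(); plan(P_d(-.112,0,.14),ori(D[2],0))
S=cam('top');save(S,'t13.png',(140,150,280,260),5)
E
```

```text
t: 23.98
eef_pos: [0.4523, 0.0217, 0.1055]
tcp_rot: [[0.114, 0.978, 0.174], [0.564, -0.208, 0.8], [0.818, 0.006, -0.575]]
force: [-0.2, 0.4, -0.7]
finger_gap: 0.996
t 23.98 pos [0.4523 0.0217 0.1055] disp [-0.2435 -0.0007  0.1055] gap 0.996 F [-0.2  0.4 -0.7] q [-0.69  0.62  1.97  0.87  1.27 -1.07]
n 7 shift [1.93, -0.01, 0.58] turn [0.06, -7.84, -0.01] | total d cm [2.6, 12.9, 3.4]
```

View pics/t13.png

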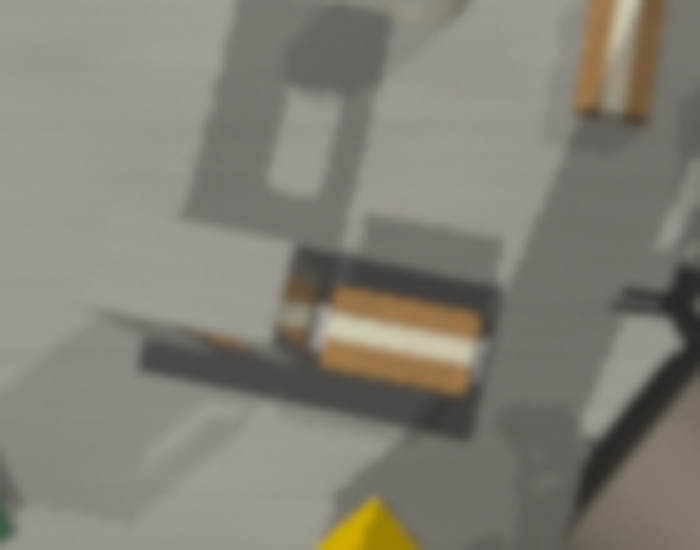

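```bash
python3 -m jog '[[100,[1.93,0,0.58],[0,-7.84,0]],[100,[1.93,0,0.58],[0,-7.84,0]],[100,[1.93,0,0.58],[0,-7.84,0]],[100,[1.93,0,0.58],[0,-7.84,0]],[100,[1.93,0,0.58],[0,-7.84,0]],[100,[1.93,0,0.58],[0,-7.84,0]],[100,[1.93,0,0.58],[0,-7.84,0]],[100,[0,0,0],[0,0,0]]]'
python3 - <<'E'
from h import *
T=cam('top')
g=lambda c:np.array([c[0]/5+140-.4,c[1]/5+150-.4])
it=[(T,[*L,.06],g(q)) for L,q in zip([(.05,-.027),(-.05,-.027),(-.05,.027),(.05,.027)],[(337,287),(483,312),(470,393),(320,364)])]
p,res=fit(it,[.48,.14,1.36]);print(p,res.tolist())
c,sn=np.cos(D[2]),np.sin(D[2]);dx,dy=p[0]-D[0],p[1]-D[1];print([c*dx+sn*dy,-sn*dx+c*dy])
stt(); plan(P_d(-.114,0,.0435),ori(D[2],0),n=4)
E
```

```text
t: 25.02
eef_pos: [0.4772, 0.1562, 0.1382]
tcp_rot: [[0.198, 0.98, 0.002], [0.98, -0.198, 0.001], [0.001, 0.002, -1.0]]
force: [0.3, 0.2, -0.3]
finger_gap: 1.006
[0.4772576  0.1466773  1.39775959] [[0.1, -0.1], [-0.0, 0.1], [-0.4, -0.3], [0.3, 0.2]]
[np.float64(-0.11604005421294261), np.float64(0.0003834902684237661)]
t 25.07 pos [0.477  0.1545 0.1381] disp [-0.1084  0.0023  0.1381] gap 0.995 F [-0.2  0.2 -0.2] q [0.16 0.4  1.72 0.   1.02 0.36]
n 4 shift [-0.14, 0.06, 2.37] turn [0.01, -0.03, 0.06] | total d cm [0.1, -0.6, -9.5]
```

```bash
python3 -m jog '[[100,[-0.15,0.06,2.37],[0,0,0]],[100,[-0.15,0.06,2.37],[0,0,0]],[100,[-0.15,0.06,2.37],[0,0,0]],[100,[-0.15,0.06,2.37],[0,0,0]],[100,[0,0,0],[0,0,0]],[0,[0,0,0],[0,0,0]],[0,[0,0,0],[0,0,0]],[0,[0,0,0],[0,0,0]],[0,[0,0,0],[0,0,0]],[0,[0,0,0],[0,0,0]],[0,[0,0,0],[0,0,0]]]'
python3 - <<'E'
from h import *
stt()
E
python3 -m jog '[[0,[0,0,-1.5],[0,0,0]],[0,[0,0,-3],[0,0,0]],[0,[-0.5,0,-3],[0,0,0]],[0,[-1,0,-3],[0,0,0]],[0,[-1,0,-1.5],[0,0,0]],[0,[0,0,0],[0,0,0]]]'
python3 - <<'E'
from h import *
stt(); p=cell(1,1,.16);plan(p,ori(np.pi/2,0))
S=cam('side');save(S,'s14.png',(180,140,320,300),4)
E
```

```text
t: 26.45
eef_pos: [0.4807, 0.1457, 0.046]
tcp_rot: [[0.205, 0.979, 0.006], [0.979, -0.205, 0.001], [0.003, 0.006, -1.0]]
force: [-0.9, -0.6, 6.6]
finger_gap: 0.617
t 26.45 pos [0.4807 0.1457 0.046 ] disp [-0.1163 -0.0032  0.046 ] gap 0.617 F [-0.9 -0.6  6.6] q [0.14 0.53 1.82 0.   0.79 0.35]
t: 27.2
eef_pos: [0.4746, 0.1206, 0.1657]
tcp_rot: [[0.206, 0.978, 0.006], [0.978, -0.206, 0.001], [0.002, 0.006, -1.0]]
force: [-0.1, 0.4, -2.3]
finger_gap: 0.617
t 27.2 pos [0.4746 0.1206 0.1657] disp [-0.1421 -0.0024  0.1657] gap 0.617 F [-0.1  0.4 -2.3] q [0.09 0.34 1.72 0.   1.07 0.3 ]
n 6 shift [-3.83, 3.02, 0.1] turn [0.06, -0.02, -1.99] | total d cm [15.2, -25.0, -0.6]
```

View pics/s14.png

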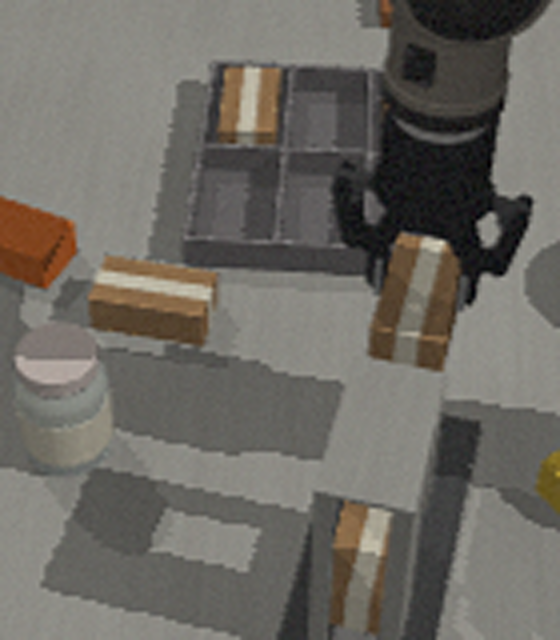

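```bash
python3 -m jog '[[0,[-3.83,3.02,0.1],[0,0,-1.99]],[0,[-3.83,3.02,0.1],[0,0,-1.99]],[0,[-3.83,3.02,0.1],[0,0,-1.99]],[0,[-3.83,3.02,0.1],[0,0,-1.99]],[0,[-3.83,3.02,0.1],[0,0,-1.99]],[0,[-3.83,3.02,0.1],[0,0,-1.99]],[0,[0,0,0],[0,0,0]],[0,[0,0,3],[0,0,0]],[0,[0,0,3],[0,0,0]],[0,[0,0,2.5],[0,0,0]],[0,[0,0,0],[0,0,0]]]'
python3 - <<'E'
from h import *
stt(); s=r.observe();z=s['eef_pos'][2]-.024
S=cam('side')
q=cell(1,1,.03);plan(q,ori(np.pi/2,0))
p=s['eef_pos']
overlay(S,[(box([p[0],p[1],np.pi/2],-.05,.05,-.027,.027,z,z+.038),Y),(box(C,.043,.117,.003,.125,.004,.034),G)],'s15.png',(190,120,310,240),5)
E
```

```text
t: 28.62
eef_pos: [0.6244, -0.1265, 0.0709]
tcp_rot: [[-0.002, 1.0, -0.003], [1.0, 0.002, 0.004], [0.004, -0.003, -1.0]]
force: [-0.3, 0.4, -0.6]
finger_gap: 0.617
t 28.62 pos [ 0.6244 -0.1265  0.0709] disp [-0.3534 -0.1994  0.0709] gap 0.617 F [-0.3  0.4 -0.6] q [-0.32  0.7   1.38  0.    1.06 -0.32]
n 1 shift [-0.22, 0.06, 4.28] turn [0.05, -0.13, 0.11] | total d cm [0.1, -0.2, -4.3]
```

View pics/s15.png

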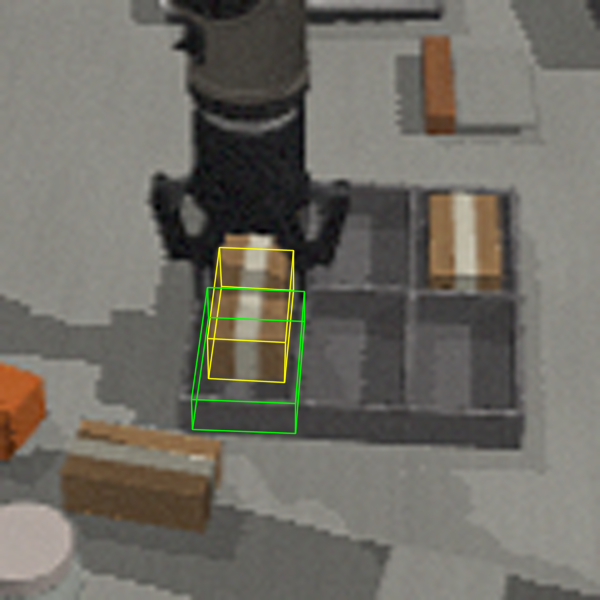

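```bash
python3 -m jog '[[0,[-0.2,0.06,1.3],[0,0,0]],[0,[0,0,1.3],[0,0,0]],[0,[0,0,1],[0,0,0]],[0,[0,0,0.3],[0,0,0]],[0,[0,0,0],[0,0,0]]]'
python3 - <<'E'
from h import *
stt()
E
```

```text
t: 29.3
eef_pos: [0.6275, -0.1302, 0.0349]
tcp_rot: [[-0.001, 1.0, 0.004], [1.0, 0.001, 0.001], [0.001, 0.004, -1.0]]
force: [0.6, -0.6, -1.7]
finger_gap: 0.615
t 29.3 pos [ 0.6275 -0.1302  0.0349] disp [-0.3565 -0.2032  0.0349] gap 0.615 F [ 0.6 -0.6 -1.7] q [-0.33  0.74  1.41  0.    0.99 -0.33]
```

```bash
python3 -m jog '[[0,[0,0,0.4],[0,0,0]],[0,[0,0,0],[0,0,0]],[74,[0,0,0],[0,0,0]],[74,[0,0,0],[0,0,0]],[74,[0,0,-0.5],[0,0,0]],[74,[0,0,-3],[0,0,0]],[74,[0,0,-4],[0,0,0]],[100,[0,0,-4],[0,0,0]],[100,[0,0,0],[0,0,0]]]'
python3 - <<'E'
from h import *
stt(); 
q=cell(1,1,0)
S=cam('side')
overlay(S,[(box([q[0],q[1],np.pi/2],-.05,.05,-.027,.027,.004,.042),Y)],'s16.png',(190,120,310,240),5)
plan(P_d(-.13,0,.15),ori(D[2],55),n=8)
E
```

```text
t: 30.42
eef_pos: [0.6291, -0.131, 0.1506]
tcp_rot: [[-0.001, 1.0, 0.012], [1.0, 0.001, -0.002], [-0.002, 0.012, -1.0]]
force: [0.3, -0.2, -1.1]
finger_gap: 1.0
t 30.43 pos [ 0.6291 -0.131   0.1506] disp [-0.3569 -0.2049  0.1506] gap 1.0 F [ 0.3 -0.2 -1.1] q [-0.33  0.62  1.3   0.    1.21 -0.33]
n 8 shift [2.98, -2.2, 1.25] turn [-0.66, 6.85, 1.39] | total d cm [-15.3, 26.4, 0.2]
```

View pics/s16.png

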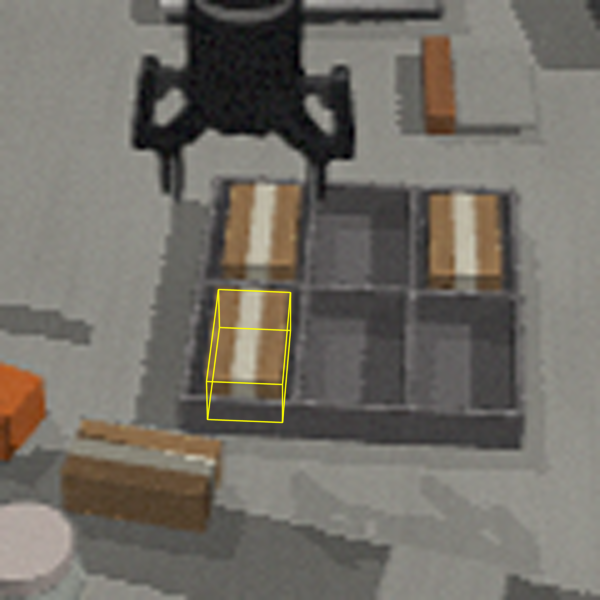

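Both cartons lie flat. Next: third.

```bash
python3 -m jog '[[100,[2.98,-2.2,1.25],[-0.66,6.85,1.39]],[100,[2.98,-2.2,1.25],[-0.66,6.85,1.39]],[100,[2.98,-2.2,1.25],[-0.66,6.85,1.39]],[100,[2.98,-2.2,1.25],[-0.66,6.85,1.39]],[100,[2.98,-2.2,1.25],[-0.66,6.85,1.39]],[100,[2.98,-2.2,1.25],[-0.66,6.85,1.39]],[100,[2.98,-2.2,1.25],[-0.66,6.85,1.39]],[100,[2.98,-2.2,1.25],[-0.66,6.85,1.39]],[100,[0,0,0],[0,0,0]],[100,[0,0,0],[0,0,0]]]'
python3 - <<'E'
from h import *
stt(); plan(P_d(-.11,0,.029),ori(D[2],55),n=5)
S=cam('side');save(S,'s17.png',(180,130,320,320),3)
E
```

```text
t: 31.72
eef_pos: [0.4744, 0.1323, 0.1485]
tcp_rot: [[0.12, 0.979, 0.165], [0.561, -0.204, 0.802], [0.819, -0.004, -0.574]]
force: [-0.6, -0.3, 0.3]
finger_gap: 1.002
t 31.73 pos [0.4744 0.1323 0.1485] disp [-0.1307  0.0002  0.1485] gap 1.002 F [-0.6 -0.3  0.3] q [-0.45  0.51  2.    1.01  1.21 -0.92]
n 5 shift [-1.72, 0.01, 1.71] turn [-0.02, 0.01, -0.04] | total d cm [0.4, 2.0, -11.9]
```

View pics/s17.png

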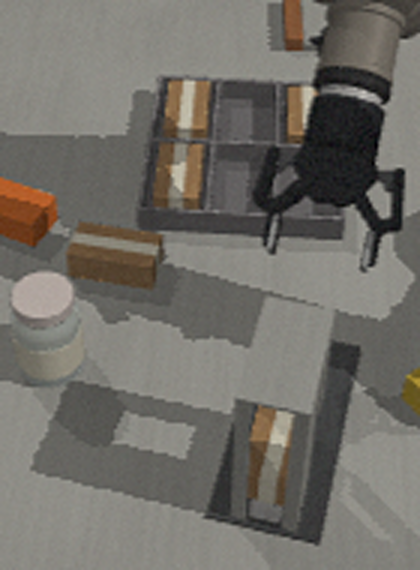

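```bash
python3 -m jog '[[100,[-1.72,0,1.71],[0,0,0]],[100,[-1.72,0,1.71],[0,0,0]],[100,[-1.72,0,1.71],[0,0,0]],[100,[-1.72,0,1.71],[0,0,0]],[100,[-1.72,0,1.71],[0,0,-0.2]],[100,[0,0,0],[0,0,0]]]'
python3 - <<'E'
from h import *
stt(); plan(P_d(-.022,0,.029),ori(D[2],55),n=5)
E
```

```text
t: 32.52
eef_pos: [0.4779, 0.1532, 0.0284]
tcp_rot: [[0.118, 0.979, 0.164], [0.561, -0.202, 0.803], [0.82, -0.003, -0.573]]
force: [0.4, -0.3, -0.6]
finger_gap: 1.002
t 32.52 pos [0.4779 0.1532 0.0284] disp [-0.1095  0.0011  0.0284] gap 1.002 F [ 0.4 -0.3 -0.6] q [-0.4   0.78  2.04  1.17  1.06 -1.21]
n 5 shift [1.01, 0.02, 1.43] turn [-0.04, -0.01, -0.01] | total d cm [1.9, 8.5, 0.1]
```

```bash
python3 -m jog '[[100,[1.01,0.02,1.43],[0,0,0]],[100,[1.01,0.02,1.43],[0,0,0]],[100,[1.01,0.02,1.43],[0,0,0]],[100,[1.01,0.02,1.43],[0,0,0]],[100,[1.01,0,1.43],[0,0,0]],[100,[0,0,0],[0,0,0]],[0,[0,0,0],[0,0,0]],[0,[0,0,0],[0,0,0]],[0,[0,0,0],[0,0,0]],[0,[0,0,0],[0,0,0]],[0,[0,0,0],[0,0,0]]]'
python3 - <<'E'
from h import *
stt()
E
```

```text
t: 33.9
eef_pos: [0.4968, 0.238, 0.0303]
tcp_rot: [[0.117, 0.979, 0.166], [0.56, -0.203, 0.803], [0.82, -0.0, -0.572]]
force: [-2.4, -5.2, 4.2]
finger_gap: 0.626
t 33.9 pos [0.4968 0.238  0.0303] disp [-0.0226 -0.0001  0.0303] gap 0.626 F [-2.4 -5.2  4.2] q [-0.2   0.78  2.02  1.34  1.   -1.16]
```

```bash
python3 -m jog '[[0,[-0.5,0,-0.7],[0,0,0]],[0,[-0.82,0,-1.17],[0,0,0]],[0,[-0.82,0,-1.17],[0,0,0]],[0,[-0.82,0,-1.17],[0,0,0]],[0,[-0.82,0,-1.17],[0,0,0]],[0,[-0.82,0,-1.17],[0,0,0]],[0,[-0.82,0,-1.17],[0,0,0]],[0,[-0.82,0,-1.17],[0,0,0]],[0,[-0.32,0,-0.45],[0,0,0]],[0,[0,0,0],[0,0,0]],[0,[0,0,0],[0,0,0]]]'
python3 -m jog '[[100,[0,0,0],[0,0,0]],[100,[0,0,0],[0,0,0]],[100,[0,0,0],[0,0,0]],[100,[0,0,0],[0,0,0]],[100,[0,0,-2],[0,0,0]],[100,[0,0,-4],[0,0,0]],[100,[0,0,-4],[0,0,0]],[100,[0,0,-3],[0,0,0]],[100,[0,0,0],[0,0,0]]]'
python3 - <<'E'
from h import *
stt(); plan(P_d(-.115,0,.14),ori(D[2],0))
S=cam('top');save(S,'t18.png',(140,150,280,260),5)
E
```

```text
t: 35.28
eef_pos: [0.4734, 0.126, 0.0303]
tcp_rot: [[0.116, 0.979, 0.167], [0.56, -0.203, 0.803], [0.82, -0.0, -0.572]]
force: [-1.4, -2.9, 9.2]
finger_gap: 0.628
t: 36.4
eef_pos: [0.4526, 0.0211, 0.1047]
tcp_rot: [[0.116, 0.979, 0.168], [0.562, -0.204, 0.802], [0.819, 0.002, -0.574]]
force: [0.4, -0.5, 0.4]
finger_gap: 1.001
t 36.4 pos [0.4526 0.0211 0.1047] disp [-0.244  -0.0011  0.1047] gap 1.001 F [ 0.4 -0.5  0.4] q [-0.69  0.63  1.97  0.86  1.27 -1.07]
n 7 shift [1.91, -0.01, 0.55] turn [0.01, -7.85, 0.01] | total d cm [2.5, 12.7, 3.5]
```

View pics/t18.png

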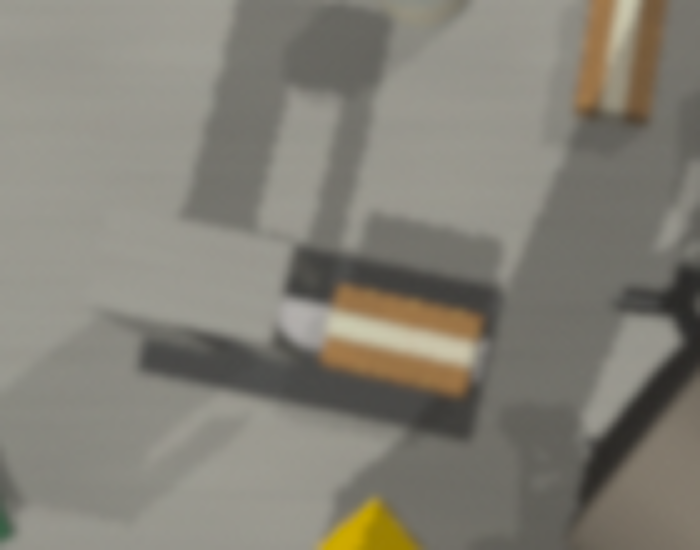

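```bash
python3 -m jog '[[100,[1.92,0,0.57],[0,-7.85,0]],[100,[1.92,0,0.57],[0,-7.85,0]],[100,[1.92,0,0.57],[0,-7.85,0]],[100,[1.92,0,0.57],[0,-7.85,0]],[100,[1.92,0,0.57],[0,-7.85,0]],[100,[1.92,0,0.57],[0,-7.85,0]],[100,[1.92,0,0.57],[0,-7.85,0]],[100,[0,0,0],[0,0,0]]]'
python3 - <<'E'
from h import *
stt(); plan(P_d(-.116,0,.0435),ori(D[2],0),n=4)
S=cam('side');save(S,'s19.png',(230,220,310,320),6)
E
```

```text
t: 37.45
eef_pos: [0.477, 0.1546, 0.1377]
tcp_rot: [[0.194, 0.981, -0.003], [0.981, -0.194, 0.002], [0.002, -0.003, -1.0]]
force: [0.6, -0.7, -0.3]
finger_gap: 1.001
t 37.45 pos [0.477  0.1546 0.1377] disp [-0.1083  0.0023  0.1377] gap 1.001 F [ 0.6 -0.7 -0.3] q [0.16 0.4  1.72 0.   1.02 0.35]
n 4 shift [-0.19, 0.06, 2.36] turn [-0.04, -0.02, 0.15] | total d cm [0.1, -0.8, -9.4]
```

View pics/s19.png

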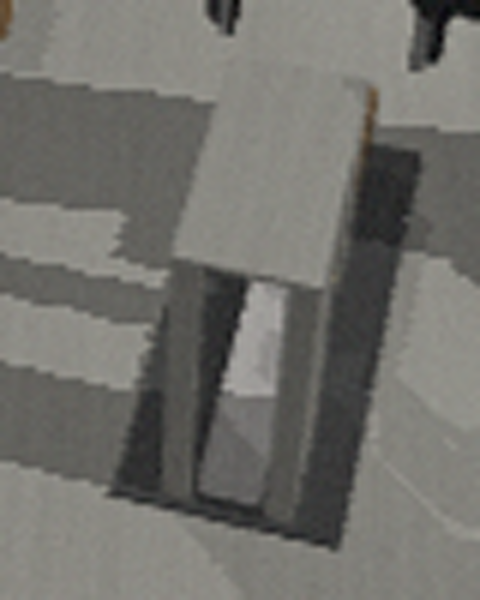

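```bash
python3 -m jog '[[100,[-0.18,0.06,2.37],[0,0,0.2]],[100,[-0.18,0.06,2.37],[0,0,0.2]],[100,[-0.18,0.06,2.37],[0,0,0.2]],[100,[-0.15,0.06,2.37],[0,0,0]],[100,[0,0,0],[0,0,0]],[0,[0,0,0],[0,0,0]],[0,[0,0,0],[0,0,0]],[0,[0,0,0],[0,0,0]],[0,[0,0,0],[0,0,0]],[0,[0,0,0],[0,0,0]],[0,[0,0,0],[0,0,0]]]'
python3 - <<'E'
from h import *
stt()
E
python3 -m jog '[[0,[0,0,-1.5],[0,0,0]],[0,[0,0,-3],[0,0,0]],[0,[-0.5,0,-3],[0,0,0]],[0,[-1,0,-3],[0,0,0]],[0,[-1,0,-1.5],[0,0,0]],[0,[0,0,0],[0,0,0]]]'
python3 - <<'E'
from h import *
stt(); p=cell(0,-1,.16);plan(p,ori(np.pi/2,0))
S=cam('side');save(S,'s20.png',(180,140,320,300),4)
E
```

```text
t: 38.88
eef_pos: [0.4799, 0.1434, 0.0454]
tcp_rot: [[0.212, 0.977, 0.002], [0.977, -0.212, 0.002], [0.003, 0.001, -1.0]]
force: [-0.1, -1.7, 6.7]
finger_gap: 0.621
t 38.88 pos [0.4799 0.1434 0.0454] disp [-0.1188 -0.0029  0.0454] gap 0.621 F [-0.1 -1.7  6.7] q [0.14 0.53 1.82 0.   0.79 0.35]
t: 39.62
eef_pos: [0.4741, 0.1183, 0.1651]
tcp_rot: [[0.213, 0.977, 0.002], [0.977, -0.213, 0.002], [0.003, 0.001, -1.0]]
force: [-0.9, -0.1, -1.7]
finger_gap: 0.615
t 39.62 pos [0.4741 0.1183 0.1651] disp [-0.1445 -0.0023  0.1651] gap 0.615 F [-0.9 -0.1 -1.7] q [0.09 0.34 1.72 0.   1.07 0.3 ]
n 8 shift [-4.56, 1.46, 0.06] turn [0.01, -0.02, -1.54] | total d cm [7.2, -37.5, -0.5]
```

View pics/s20.png

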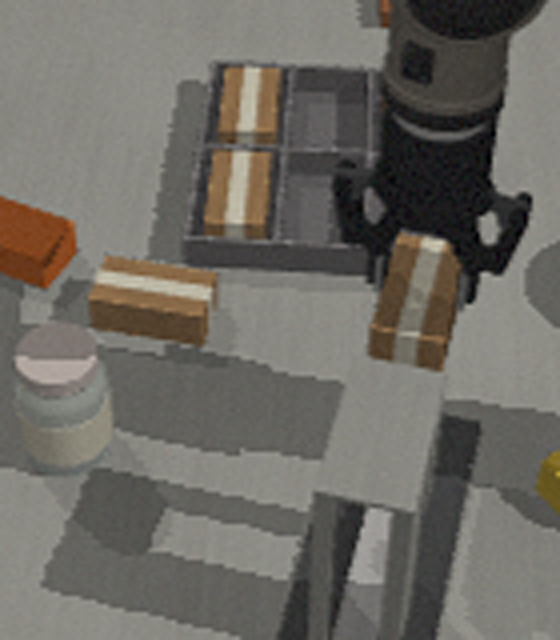

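Run:
```python
from h import *
plan(cell(0,1,.16),ori(np.pi/2,0))
```

```text
n 6 shift [-3.95, 1.72, 0.06] turn [-0.01, -0.02, -2.05] | total d cm [7.3, -24.8, -0.4]
```

```bash
python3 -m jog '[[0,[-3.95,1.72,0.06],[0,0,-2.05]],[0,[-3.95,1.72,0.06],[0,0,-2.05]],[0,[-3.95,1.72,0.06],[0,0,-2.05]],[0,[-3.95,1.72,0.06],[0,0,-2.05]],[0,[-3.95,1.72,0.06],[0,0,-2.05]],[0,[-3.95,1.72,0.06],[0,0,-2.05]],[0,[0,0,0],[0,0,0]],[0,[0,0,3],[0,0,0]],[0,[0,0,3],[0,0,0]],[0,[0,0,2.5],[0,0,0]],[0,[0,0,0],[0,0,0]]]'
python3 - <<'E'
from h import *
stt(); s=r.observe();z=s['eef_pos'][2]-.0235
S=cam('side')
q=cell(0,1,.035);plan(q,ori(np.pi/2,0),n=3)
p=s['eef_pos']
overlay(S,[(box([p[0],p[1],np.pi/2],-.05,.05,-.027,.027,z,z+.038),Y),(box(C,-.037,.037,.003,.125,.004,.034),G)],'s21.png',(190,120,310,240),5)
E
```

```text
t: 41.05
eef_pos: [0.5446, -0.1269, 0.0723]
tcp_rot: [[-0.001, 1.0, -0.007], [1.0, 0.001, 0.005], [0.005, -0.007, -1.0]]
force: [-0.3, -0.2, -1.0]
finger_gap: 0.616
t 41.05 pos [ 0.5446 -0.1269  0.0723] disp [-0.3702 -0.1214  0.0723] gap 0.616 F [-0.3 -0.2 -1. ] q [-0.37  0.58  1.62  0.    0.95 -0.37]
n 3 shift [-0.06, 0.02, 1.3] turn [-0.07, -0.07, 0.03] | total d cm [0.1, -0.2, -3.9]
```

View pics/s21.png

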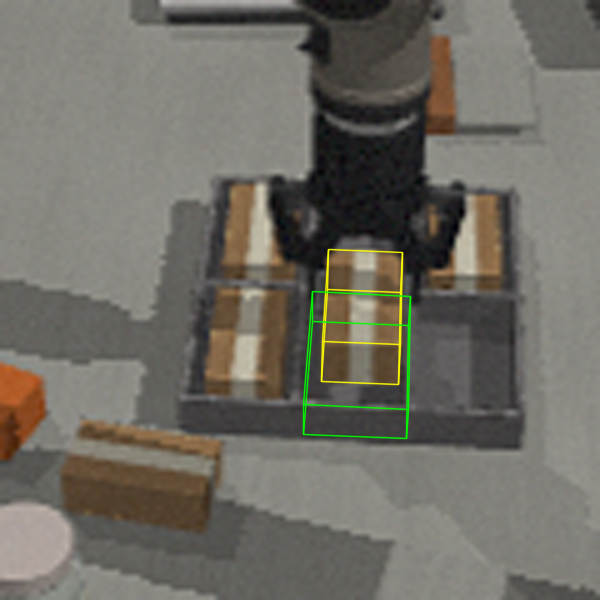

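```bash
python3 -m jog '[[0,[-0.15,0,1.3],[0,0,0]],[0,[0,0,1.3],[0,0,0]],[0,[0,0,1],[0,0,0]],[0,[0,0,0.4],[0,0,0]],[0,[0,0,0],[0,0,0]]]'
python3 - <<'E'
from h import *
stt()
E
```

```text
t: 41.72
eef_pos: [0.5466, -0.1301, 0.0347]
tcp_rot: [[-0.001, 1.0, -0.001], [1.0, 0.001, 0.002], [0.002, -0.001, -1.0]]
force: [-0.2, -0.1, -0.7]
finger_gap: 0.618
t 41.73 pos [ 0.5466 -0.1301  0.0347] disp [-0.3728 -0.1239  0.0347] gap 0.618 F [-0.2 -0.1 -0.7] q [-0.37  0.63  1.65  0.    0.86 -0.37]
```

```bash
python3 -m jog '[[0,[0,0,0.4],[0,0,0]],[0,[0,0,0],[0,0,0]],[74,[0,0,0],[0,0,0]],[74,[0,0,0],[0,0,0]],[74,[0,0,-0.5],[0,0,0]],[74,[0,0,-3],[0,0,0]],[74,[0,0,-4],[0,0,0]],[100,[0,0,-4],[0,0,0]],[100,[0,0,0],[0,0,0]]]'
python3 - <<'E'
from h import *
stt(); 
q=cell(0,1,0)
S=cam('side')
overlay(S,[(box([q[0],q[1],np.pi/2],-.05,.05,-.027,.027,.004,.042),Y),(box(ST,-.05,.05,-.027,.027,0,.038),G)],'s22.png',(180,120,300,240),5)
T=cam('top')
overlay(T,[(box(ST,-.05,.05,-.027,.027,0,.038),G)],'t22.png',(240,100,340,200),6)
plan(w(ST,[0,0,.15])[0],ori(ST[2],0),n=9)
plan(w(ST,[0,0,.15])[0],ori(ST[2]+np.pi,0),n=9)
E
```

```text
t: 42.85
eef_pos: [0.5487, -0.131, 0.1499]
tcp_rot: [[-0.001, 1.0, 0.007], [1.0, 0.001, -0.001], [-0.001, 0.007, -1.0]]
force: [-0.7, 0.8, -0.9]
finger_gap: 1.001
t 42.85 pos [ 0.5487 -0.131   0.1499] disp [-0.3734 -0.1262  0.1499] gap 1.001 F [-0.7  0.8 -0.9] q [-0.37  0.48  1.54  0.    1.11 -0.37]
n 9 shift [2.37, 0.24, -0.04] turn [-0.01, -0.01, 10.71] | total d cm [14.3, 12.6, 0.4]
n 9 shift [0.17, 2.31, -0.04] turn [0.01, -0.01, -9.29] | total d cm [14.3, 12.6, 0.4]
```

View pics/s22.png

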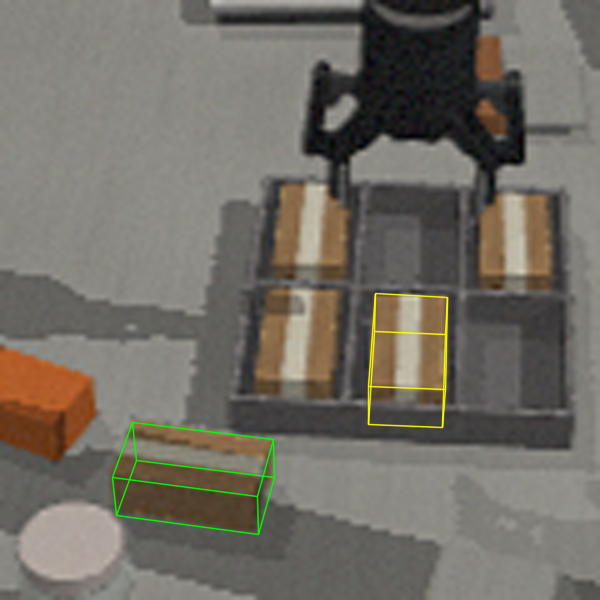

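View pics/t22.png

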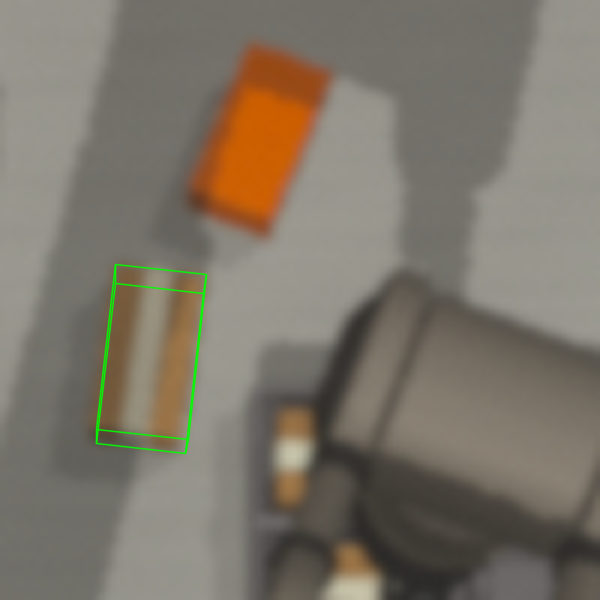

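```bash
python3 -m jog '[[85,[0.17,2.31,-0.04],[0,0,-9.29]],[85,[0.17,2.31,-0.04],[0,0,-9.29]],[85,[0.17,2.31,-0.04],[0,0,-9.29]],[85,[0.17,2.31,-0.04],[0,0,-9.29]],[85,[0.17,2.31,-0.04],[0,0,-9.29]],[85,[0.17,2.31,-0.04],[0,0,-9.29]],[85,[0.17,2.31,-0.04],[0,0,-9.29]],[85,[0.17,2.31,-0.04],[0,0,-9.29]],[85,[0.17,2.31,-0.04],[0,0,-9.29]],[85,[0,0,0],[0,0,0]],[85,[0,0,0],[0,0,0]]]'
python3 - <<'E'
from h import *
stt(); plan(w(ST,[0,0.001,.0225])[0],ori(ST[2]+np.pi,0),n=6)
S=cam('side');save(S,'s23.png',(170,130,290,250),5)
E
```

```text
t: 44.32
eef_pos: [0.6891, -0.0048, 0.1487]
tcp_rot: [[-0.994, 0.113, -0.002], [0.113, 0.994, 0.002], [0.003, 0.002, -1.0]]
force: [-0.8, -0.5, 0.1]
finger_gap: 0.848
t 44.33 pos [ 0.6891 -0.0048  0.1487] disp [-0.2211 -0.2379  0.1487] gap 0.848 F [-0.8 -0.5  0.1] q [-0.12  0.71  1.12  0.    1.31 -1.58]
n 6 shift [-0.01, 0.03, 2.1] turn [0.02, -0.02, -0.03] | total d cm [0.0, 0.2, -12.6]
```

View pics/s23.png

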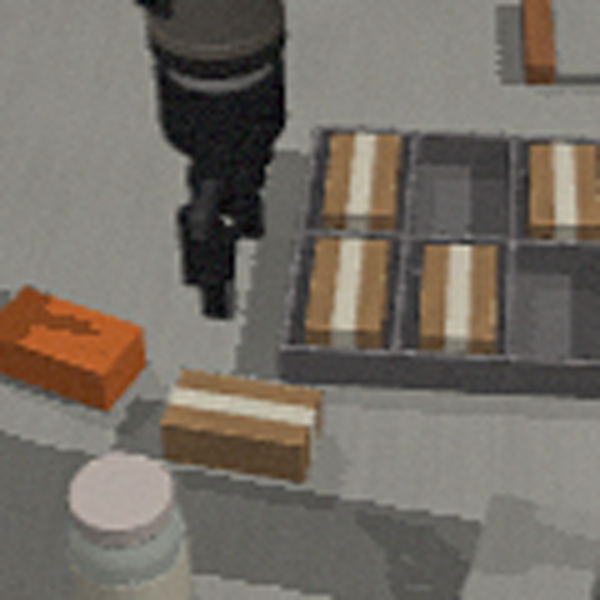

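```bash
python3 -m jog '[[85,[0,0.05,2.5],[0,0,0]],[85,[0,0.05,3],[0,0,0]],[85,[0,0.05,3],[0,0,0]],[85,[0,0,2.5],[0,0,0]],[85,[0,0,1.5],[0,0,0]],[85,[0,0,0],[0,0,0]],[0,[0,0,0],[0,0,0]],[0,[0,0,0],[0,0,0]],[0,[0,0,0],[0,0,0]],[0,[0,0,0],[0,0,0]],[0,[0,0,0],[0,0,0]]]'
python3 - <<'E'
from h import *
stt()
T=cam('top')
E
```

```text
t: 45.75
eef_pos: [0.6909, -0.0026, 0.0267]
tcp_rot: [[-0.994, 0.11, 0.003], [0.11, 0.994, 0.002], [-0.003, 0.002, -1.0]]
force: [-0.9, -0.6, 6.0]
finger_gap: 0.612
t 45.75 pos [ 0.6909 -0.0026  0.0267] disp [-0.2186 -0.2392  0.0267] gap 0.612 F [-0.9 -0.6  6. ] q [-0.12  0.83  1.24  0.    1.07 -1.58]
```

```bash
python3 -m jog '[[0,[0,0,-1.5],[0,0,0]],[0,[0,0,-3],[0,0,0]],[0,[0,0,-4],[0,0,0]],[0,[0,0,-4],[0,0,0]],[0,[0,0,-1],[0,0,0]],[0,[0,0,0],[0,0,0]]]'
python3 - <<'E'
from h import *
stt(); plan(cell(-1,1,.16),ori(np.pi/2,0))
S=cam('side');save(S,'s24.png',(170,130,290,250),5)
E
```

```text
t: 46.55
eef_pos: [0.6897, -0.0026, 0.16]
tcp_rot: [[-0.994, 0.11, -0.0], [0.11, 0.994, 0.002], [0.0, 0.002, -1.0]]
force: [0.2, -0.7, -1.4]
finger_gap: 0.609
t 46.55 pos [ 0.6897 -0.0026  0.16  ] disp [-0.2189 -0.2381  0.16  ] gap 0.609 F [ 0.2 -0.7 -1.4] q [-0.12  0.7   1.11  0.    1.33 -1.58]
n 10 shift [0.8, -2.69, -0.0] turn [0.01, -0.01, 8.37] | total d cm [-22.3, -12.7, -0.0]
```

View pics/s24.png

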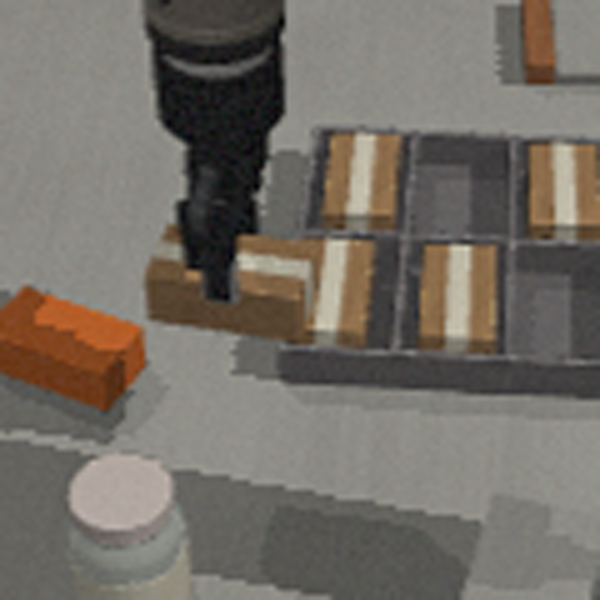

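Held level. Move over cell2.

```bash
python3 -m jog '[[0,[0.8,-2.69,0],[0,0,8.37]],[0,[0.8,-2.69,0],[0,0,8.37]],[0,[0.8,-2.69,0],[0,0,8.37]],[0,[0.8,-2.69,0],[0,0,8.37]],[0,[0.8,-2.69,0],[0,0,8.37]],[0,[0.8,-2.69,0],[0,0,8.37]],[0,[0.8,-2.69,0],[0,0,8.37]],[0,[0.8,-2.69,0],[0,0,8.37]],[0,[0.8,-2.69,0],[0,0,8.37]],[0,[0.8,-2.69,0],[0,0,8.37]],[0,[0,0,0],[0,0,0]]]'
python3 -m jog '[[0,[0,0,2.5],[0,0,0]],[0,[0,0,3],[0,0,0]],[0,[0,0,3],[0,0,0]],[0,[0,0,0],[0,0,0]]]'
python3 - <<'E'
from h import *
stt(); s=r.observe();z=s['eef_pos'][2]-.0267
S=cam('side')
q=cell(-1,1,.035);plan(q,ori(np.pi/2,0),n=3)
p=s['eef_pos']
overlay(S,[(box([p[0],p[1],np.pi/2],-.05,.05,-.027,.027,z,z+.038),Y),(box(C,-.117,-.043,.003,.125,.004,.034),G)],'s25.png',(200,120,320,240),5)
E
```

```text
t: 47.98
eef_pos: [0.4639, -0.128, 0.1582]
tcp_rot: [[0.002, 1.0, -0.005], [1.0, -0.002, 0.004], [0.004, -0.005, -1.0]]
force: [0.4, 0.2, -0.3]
finger_gap: 0.616
t: 48.48
eef_pos: [0.4649, -0.1278, 0.0721]
tcp_rot: [[-0.001, 1.0, -0.006], [1.0, 0.001, 0.005], [0.005, -0.006, -1.0]]
force: [0.7, -0.4, -2.0]
finger_gap: 0.616
t 48.48 pos [ 0.4649 -0.1278  0.0721] disp [-0.3873 -0.0435  0.0721] gap 0.616 F [ 0.7 -0.4 -2. ] q [-0.43  0.47  1.84  0.    0.84 -0.43]
n 3 shift [-0.03, 0.02, 1.29] turn [-0.06, -0.07, 0.01] | total d cm [0.0, -0.1, -3.9]
```

View pics/s25.png

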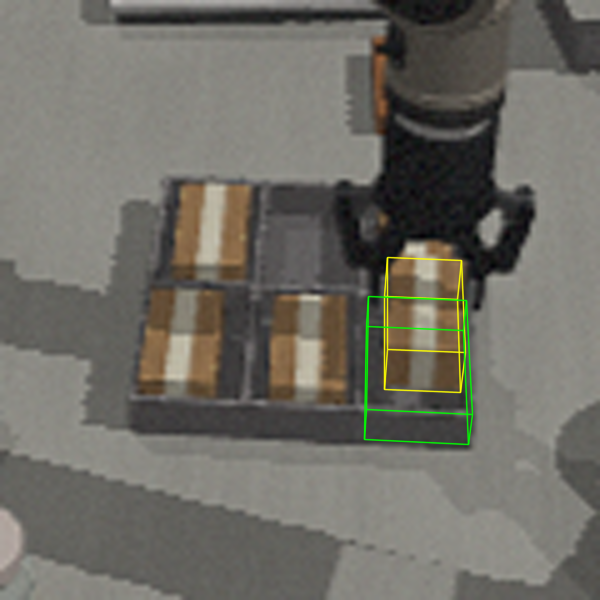

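```bash
python3 -m jog '[[0,[-0.1,0,1.3],[0,0,0]],[0,[0,0,1.3],[0,0,0]],[0,[0,0,1],[0,0,0]],[0,[0,0,0.3],[0,0,0]],[0,[0,0,0],[0,0,0]]]'
python3 - <<'E'
from h import *
stt()
E
```

```text
t: 49.15
eef_pos: [0.4663, -0.1295, 0.0355]
tcp_rot: [[0.001, 1.0, -0.001], [1.0, -0.001, 0.002], [0.002, -0.001, -1.0]]
force: [-0.2, 0.7, -1.1]
finger_gap: 0.611
t 49.15 pos [ 0.4663 -0.1295  0.0355] disp [-0.3887 -0.0453  0.0355] gap 0.611 F [-0.2  0.7 -1.1] q [-0.43  0.53  1.87  0.    0.75 -0.43]
```

```bash
python3 -m jog '[[0,[0,0,0.3],[0,0,0]],[0,[0,0,0],[0,0,0]],[74,[0,0,0],[0,0,0]],[74,[0,0,0],[0,0,0]],[74,[0,0,-0.5],[0,0,0]],[74,[0,0,-3],[0,0,0]],[74,[0,0,-4],[0,0,0]],[100,[0,0,-4],[0,0,0]],[100,[0,0,-4],[0,0,0]],[100,[0,5,-2],[0,0,0]],[100,[0,0,0],[0,0,0]]]'
python3 - <<'E'
from h import *
stt(); s=r.observe();p=s['eef_pos'];plan([p[0]-.05,.05,.25],np.array(s['tcp_rot']))
S=cam('side')
overlay(S,[(box([*cell(i,j,0)[:2],np.pi/2],-.05,.05,-.027,.027,.042,.042),Y) for i,j in((1,1),(1,-1),(0,1),(-1,1),(-1,-1))],'s26.png',(200,120,320,240),5)
E
```

```text
t: 50.52
eef_pos: [0.5194, -0.1304, 0.2098]
tcp_rot: [[-0.0, 1.0, 0.005], [1.0, 0.0, 0.0], [0.0, 0.005, -1.0]]
force: [-0.6, 0.3, -0.5]
finger_gap: 1.0
t 50.52 pos [ 0.5194 -0.1304  0.2098] disp [-0.3787 -0.0974  0.2098] gap 1.0 F [-0.6  0.3 -0.5] q [-0.39  0.38  1.53  0.    1.23 -0.39]
n 4 shift [4.51, -1.24, -1.01] turn [0.0, 0.0, 0.0] | total d cm [-5.0, 18.0, 4.0]
```

View pics/s26.png

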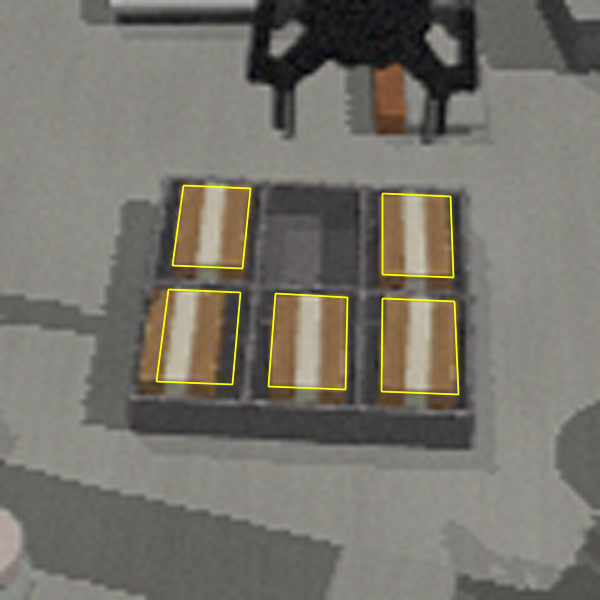

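```bash
python3 -m jog '[[100,[4.5,-2,-1],[0,0,0]],[100,[4.5,-2,-1],[0,0,0]],[100,[4.5,-2,-1],[0,0,0]],[100,[4.5,-2,-1],[0,0,0]],[100,[4.5,-2,-1],[0,0,0]],[100,[0,0,0],[0,0,0]]]'
python3 - <<'E'
from h import *
stt()
S=cam('side');save(S,'s27.png',(210,130,310,220),8)
T=cam('top');save(T,'t27.png',(270,140,370,240),6)
E
```

```text
t: 51.32
eef_pos: [0.4143, 0.0971, 0.2583]
tcp_rot: [[-0.004, 1.0, -0.001], [1.0, 0.004, 0.003], [0.003, -0.001, -1.0]]
force: [-0.5, -0.7, 0.0]
finger_gap: 1.001
t 51.33 pos [0.4143 0.0971 0.2583] disp [-0.1774  0.0519  0.2583] gap 1.001 F [-0.5 -0.7  0. ] q [0.05 0.14 1.72 0.   1.28 0.04]
```

View pics/s27.png

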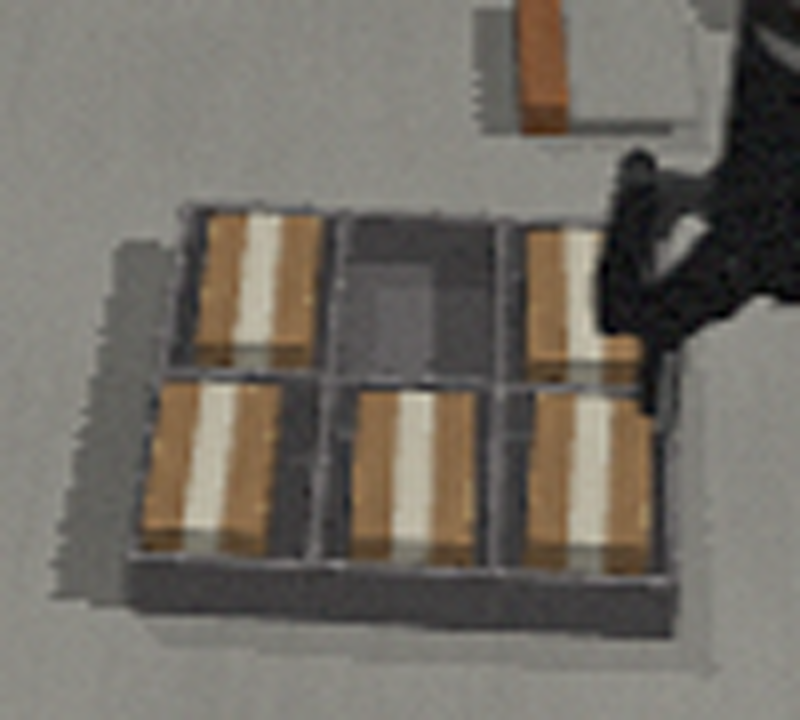

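View pics/t27.png

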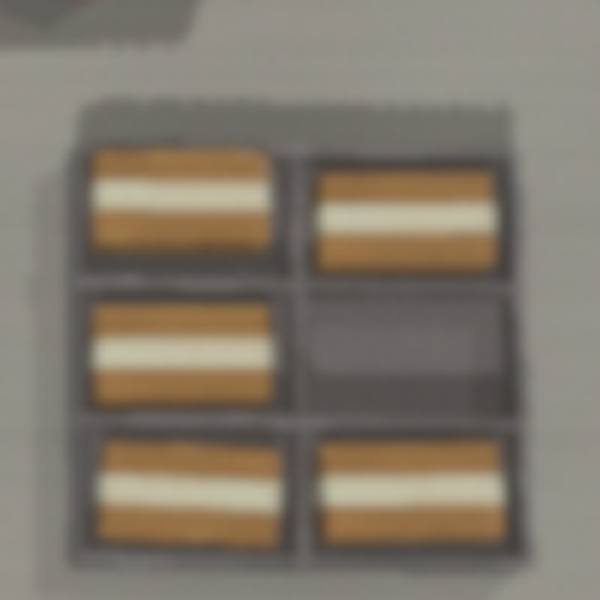

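Run:
```python
from h import *
S=cam('side');save(S,'s28.png',(222,170,262,206),16)
T=cam('top');save(T,'t28.png',(280,158,332,188),14)
q=cell(1,1,0)
for dx in (.010,):
    b=[(box([q[0]+dx,q[1]+.002,np.pi/2],-.05,.05,-.027,.027,.004,.042),Y)]
    overlay(S,b,'s28o.png',(222,170,262,206),16)
    overlay(T,b,'t28o.png',(280,158,332,188),14)
```

```text
(no output)
```

View pics/s28.png

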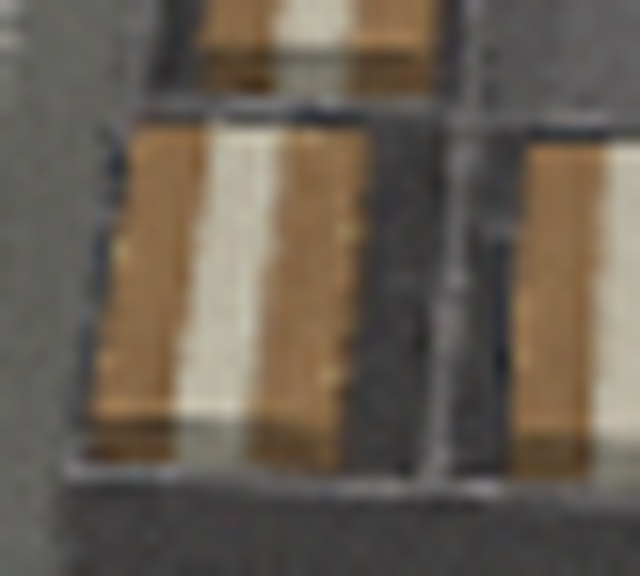

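View pics/s28o.png

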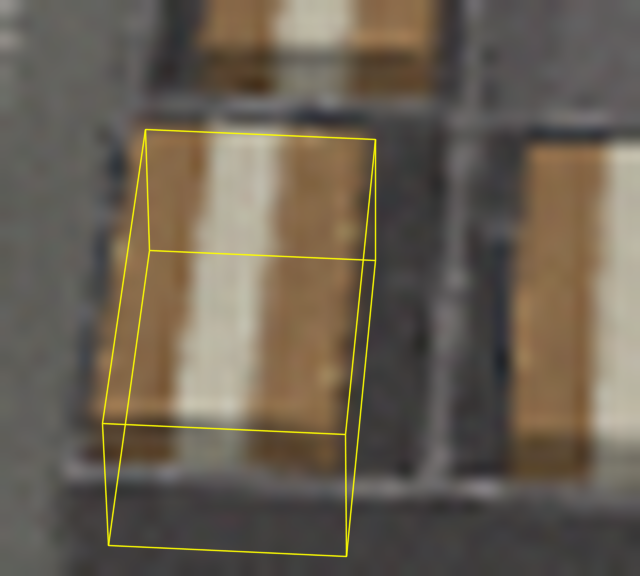

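View pics/t28o.png

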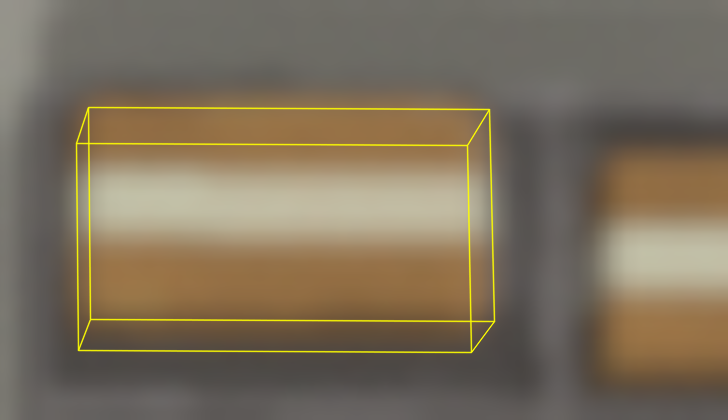

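Run:
```python
from h import *
S=cam('side');T=cam('top')
def corner(box6,box4):pass
# tilt check: triangulate top corners of cell6 and reference cell4 from eye-read edges is coarse; compare landmark heights
for c,d in(('top',T),('side',S)):
    for l in['jar','scraper','order_book']:
        print(c,l,[(round(x['p'],2),np.round(x['uv']).tolist()) for x in finder.landmark_of(l,c)[:2]])
q=cell(0,1,0)
b=[(box([q[0],q[1],np.pi/2],-.05,.05,-.027,.027,.004,.042),Y)]
q=cell(1,1,0)
b+=[(box([q[0]+.0115,q[1]+.001,np.pi/2+.015],-.05,.05,-.027,.027,.004,.042),Y)]
q=cell(1,-1,0);b+=[(box([q[0],q[1],np.pi/2],-.05,.05,-.027,.027,.004,.042),Y)]
overlay(S,b,'s29.png',(215,135,295,215),7.5)
save(T,'t29.png',(60,70,450,320),2)
```

```text
top jar [(0.58, [223.0, 149.0])]
top scraper [(0.74, [407.0, 231.0])]
top order_book [(0.95, [110.0, 240.0])]
side jar [(0.68, [198.0, 253.0]), (0.63, [286.0, 138.0])]
side scraper [(0.77, [285.0, 139.0])]
side order_book []
```

View pics/s29.png

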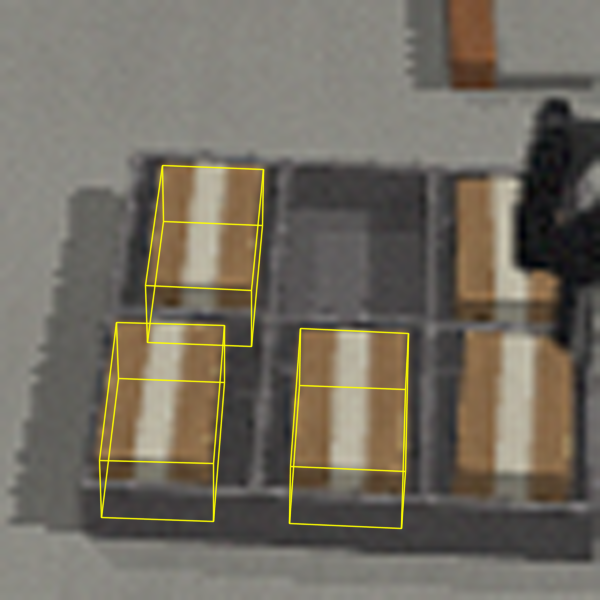

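View pics/t29.png

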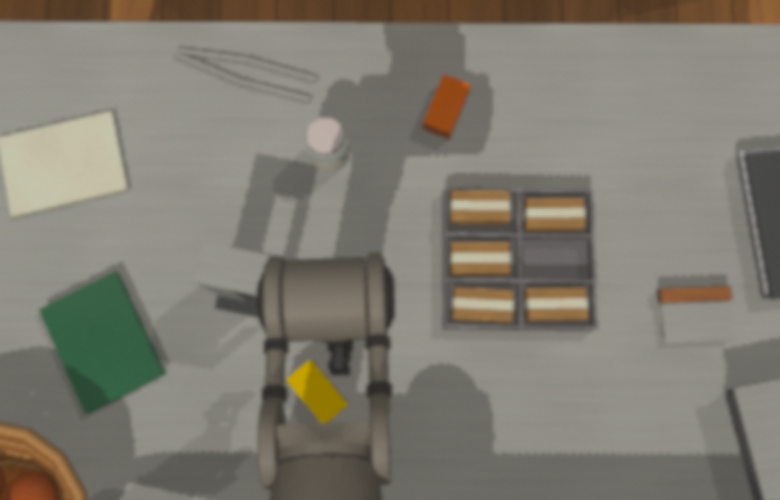

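Run:
```python
from h import *
stt(); print(r.finish_job())
```

```text
t 51.92 pos [0.4167 0.0947 0.258 ] disp [-0.1793  0.0491  0.258 ] gap 1.002 F [-0.5 -0.2 -0.3] q [0.04 0.14 1.72 0.   1.28 0.04]
the job is handed in; nothing more can be done
None
```

All four loose cartons are packed and the job is handed in, at 51.9 s of the 210 s.

- **Dispenser:** I drew the cartons out one by one from the bottom, re-gripped each from above on the rail, and set them in cell5, cell6 and cell4.
- **Stray:** I took the brown banded carton, not the orange look-alike, and set it in cell2. The packed carton stayed in cell1, and cell3 is empty because there was one loose carton fewer than empty cells.

**Last checks:**
- **Cartons:** The last pictures show each carton lying flat in its own cell. The box models I overlaid at floor height fit the three I laid over the last side picture, in cells 4, 5 and 6.
- **Cell6:** This carton was found about 12 mm from where I had placed it, knocked against the far wall (+x side) after it was packed. A flat box model fits it there. That is about 2 mm beyond the play in the cell, within my error in measuring the crate. I left it as it was.
- **Bystanders:** Jar and scraper are within about 3 pixels of where they started. The order book is too in the top view; the networks did not find it in the side view.
- **Robot:** It was clear of everything, with the gripper open.

My first estimate of four cartons in the dispenser was wrong. The empty chute after the third showed there were three.

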